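Load the oil-bottle inspection bay

TASK

Swing the inspection lamp all the way out to the left, then slide every oil bottle along the bench into a lane of the blue bay, one to a lane and fully home against the back stop; push them low down on the wide body so that they stay upright, without taking them by the spout or lifting them. When all are in, swing the lamp back fully home over the bay and then turn the red clamp lever on its post clockwise as far as it goes to lock it; leave the tape, screwdriver and red case where they are.

Things in the scene. Friction and masses are not known exactly. Their poses are not given: they have to be found in the camera images.
- oiler1: standing part-used oil bottle with a long spout (green, yellow spout): 200 mm tall; body 74 mm in diameter up to 62 mm height, tapering to 26 mm at 118 mm, then a thin spout, 22 to 11 mm. About 0.32 kg, centre of mass about 45 mm up; pushed above some 50 mm height it tends to topple. Origin at the centre of its underside, z up. May be absent (None).
- oiler2: standing part-used oil bottle with a long spout (white, red spout): 200 mm tall; body 74 mm in diameter up to 62 mm height, tapering to 26 mm at 118 mm, then a thin spout, 22 to 11 mm. About 0.32 kg, centre of mass about 45 mm up; pushed above some 50 mm height it tends to topple. Origin at the centre of its underside, z up. May be absent (None).
- oiler3: standing part-used oil bottle with a long spout (blue, white spout): 200 mm tall; body 74 mm in diameter up to 62 mm height, tapering to 26 mm at 118 mm, then a thin spout, 22 to 11 mm. About 0.32 kg, centre of mass about 45 mm up; pushed above some 50 mm height it tends to topple. Origin at the centre of its underside, z up. May be absent (None).
- oiler4: standing part-used oil bottle with a long spout (orange, black spout): 200 mm tall; body 74 mm in diameter up to 62 mm height, tapering to 26 mm at 118 mm, then a thin spout, 22 to 11 mm. About 0.32 kg, centre of mass about 45 mm up; pushed above some 50 mm height it tends to topple. Origin at the centre of its underside, z up. May be absent (None).
- bay: blue bottle bay fixed on the bench, no floor: four 88 mm wide lanes side by side along its y, open to its -x (towards the robot). Origin on the bench, mid-row of the home places; x points to the back stop (70 mm high, inner face at x = +38.5 mm). Dividers 8 mm thick, 45 mm high, from x = -20 mm to the stop, at y = 0, +-96, +-192 mm. A 28 mm lamp post stands at y = +258 mm on a 90 x 70 mm foot.
- lane1 (a point): home place of a bottle in lane 1 of the bay (lane 1 is at its -y end), on the bench: where the bottle's origin is when it stands against the back stop (to about 1.5 mm), mid-lane
- lane2 (a point): home place of a bottle in lane 2 of the bay (lane 1 is at its -y end), on the bench: where the bottle's origin is when it stands against the back stop (to about 1.5 mm), mid-lane
- lane3 (a point): home place of a bottle in lane 3 of the bay (lane 1 is at its -y end), on the bench: where the bottle's origin is when it stands against the back stop (to about 1.5 mm), mid-lane
- lane4 (a point): home place of a bottle in lane 4 of the bay (lane 1 is at its -y end), on the bench: where the bottle's origin is when it stands against the back stop (to about 1.5 mm), mid-lane
- lamp (a joint): swing of the inspection lamp arm about its upright post, rad: 0 = home, square over the bay at its inner stop (arm along the bay's -y from the post); grows clockwise seen from above, out over the bench on the robot's side and round to the left; outer stop at 2.6. Stays where it is left; friction 0.2 N m. The round black head, 110 mm wide, is 220 mm from the axis, underside 215 mm up, clear over the spouts.
- lamp_grip (a point): top centre of the upright yellow peg on the lamp arm, 150 mm from the post's axis: 18 mm diameter, 50 mm tall, top at 293 mm height. Take it from above to swing the arm, a grey bar 24 mm wide at 227 to 243 mm height.
- lever (a joint): turn of the red clamp lever on top of the lamp post, rad: 0 = loose (lever points across the bay, along its -y), growing clockwise seen from above; 1.57 = stop, locked (lever points straight out towards the robot's side, the bay's -x). It stays where it is left; friction 0.06 N m.
- lever_grip (a point): top centre of the upright red peg at the lever's end, 55 mm from the post's axis: 16 mm diameter, top at 298 mm height, standing 35 mm above the lever's bar
- post_axis (a point): point on the upright axis about which both the lamp arm and the lever turn, at 250 mm height
- tape: roll of masking tape lying flat, 100 mm diameter, 36 mm high; origin at the centre of its underside; to be left alone
- driver: screwdriver lying on the bench; to be left alone
- case: flat red drill-bit case, 70 x 120 x 34 mm; origin at the centre of its underside; to be left alone

How it is judged:
By the outcome, as a careful person would: the job done as asked, in the order asked, and still so for the second after the job is handed in, with the robot touching nothing.
Of oiler1, oiler2, oiler3, oiler4 only 2 to 4 are there at a start; the rules pass over those that are not, and their reading is None.
At some moment in a run one of oiler1, oiler2, oiler3, oiler4 may be knocked a few centimetres aside while the robot is not near it.
Once in a run the grip may slacken for a moment while it holds something.
It also fails if it takes over 210 s, if anything falls off the work surface, if the arm or the gripper's body presses on something with over 40 N, if the wrist force passes 120 N, or if a joint passes its speed limit or range.

ROBOT

A 6-joint arm with a two-finger parallel gripper is mounted at the origin on the work surface. World frame = base frame: x ahead of the robot, y to its left, z up, the work surface at z = 0. Lengths are in m, angles in rad, forces in N, time in s.
With the tool pointing down it reaches from about 0.275 to 0.75 m from the base axis. Payload 10.2 kg.
Tool frame: the origin (TCP) lies on the front face of the gripper's body, between the roots of the fingers; the fingertips stand 73 mm ahead of it and the grasp point (between the pads) lies 54 mm ahead of it (r.tip_reach is the z of the fingertips in the tool frame, in m); z points along the fingers, y is the line along which they close (so a half turn about z gives the same grasp; the last joint's range is limited). The gripper opens to 85 mm and grips with 20 to 120 N. Pads are 22 mm wide; open, the fingers measure 114 mm over their backs; the gripper's body (76 mm by 85 mm) begins 54 mm behind the grasp point. The pads swing forward as they close: fully open they stand 13 mm farther back than shut.
Start: joints at [0.985, 0.313, 1.498, -0, 1.331, -0.223], TCP at [0.186, 0.491, 0.304] pointing down, gripper open.
Joint ranges: [-2.94, 2.94], [-0.97, 2.17], [0.19, 2.56], [-1.23, 4.37], [0.02, 3.11], [-2.88, 2.88]. Speed limits (rad/s): [2.39, 2.39, 3.01, 3.14, 3.14, 3.14].

INTERFACE

Orientations are given as [roll, pitch, yaw] about the fixed x, y, z axes, in that order (R = Rz(yaw) Ry(pitch) Rx(roll)).
In Python, from workcell import r, snapshot, finish_job gives the robot as it stands.
- The arm moves only by the shell command python3 -m jog 'ROWS'. ROWS is JSON, a list of rows, each an object of numbers: "dx", "dy", "dz": the shift along the tool's x, y, z in mm; "rx", "ry", "rz": the turn, a rotation vector about the tool's x, y, z in degrees; "gripper": the gripper's target within -1 to 1 (fully open at 1, half-way at 0, shut at -1). A call has 1 to 20 rows; each row shifts and turns the commanded pose from where the row before left it, along the tool's axes as they then stand; what a row does not reach is not made up. A row lasts 1/12 s, in which the tool goes at most 41.7 mm and 7.16 degrees, less where a joint would pass 70% of its speed; a pose out of reach is approached as far as the arm can. A call is refused whole if a number of a shift passes 41.7 or a number of a turn 7.16, either way. A call with a gripper value outside its range is refused whole. The fingers move at their own pace and stop on an object; the grip force is fixed at half the most. Time passes only in rows, so rows that do not move let the fingers close. It gives the time, the measured TCP pose, the force and the opening at its end, in the units of the state.
- r.read_state(): the state, without advancing time (a new reading comes with each control period).
- snapshot(name): name is "scene" or "top"; returns a dict with "frame" (420x560x3 uint8, red, green, blue), "vfov" (degrees; the focal length in pixels is half the picture's height over the tangent of half this angle, whatever the lens; pixels are square), "cx", "cy" (the principal point, pixels), "cam_to_world" (4x4, takes a point from camera to world coordinates). Camera axes: x right, y down, z forward; pixel columns grow to the right and rows downward; lengths in m; the calibration is good to about 2 mm. A picture is of the moment at which its call begins. There is no depth.
- finish_job(): hands the job in, once; it reports no verdict.
The state is a dict: "t": time; "joint_pos": joint angles; "dq": joint speeds; "joint_torque": joint torques, N m; "eef_pos": TCP position; "tcp_rot": TCP orientation; "ft_force": force on the tool from outside, world axes, zero at the start; "ft_torque": the same for the moment, N m; "gripper_width": opening from 0.0 (shut) to 1.0 (fully open).
Only numpy, scipy, OpenCV 4.12 (cv2) and the standard library are available. Lean on these libraries where they do the work, as an engineer would, in place of code of your own. Each camera call takes 0.05 s, during which the arm holds its last target. There are 200 camera calls.

## Working session

There is one attempt and no reset: what is moved stays moved. The work goes in short steps, Python scripts to look and compute and a shell command to move; the robot and the scene stay as the last step left them, time stands still between calls to the robot, and variables do not carry over. Pictures are saved under pics/ and viewed, on a budget of 19 in all, crops included, one or two more only if the job needs it, and the job is handed in when it is done.

```bash
ls; mkdir -p pics; cat > h.py <<'E'
import numpy as np, cv2
from workcell import r, snapshot, finish_job
from scipy.spatial.transform import Rotation as R
def snap(n,f):
    s=snapshot(n); cv2.imwrite('pics/'+f,s['frame'][:,:,::-1]); return s
def cam(s):
    f=210/np.tan(np.radians(s['vfov'])/2); return f,s['cx'],s['cy'],np.array(s['cam_to_world'])
def p2w(s,u,v,z):
    f,cx,cy,T=cam(s); d=T[:3,:3]@np.array([(u-cx)/f,(v-cy)/f,1]); o=T[:3,3]
    return o+d*(z-o[2])/d[2]
def w2p(s,p):
    f,cx,cy,T=cam(s); q=T[:3,:3].T@(np.array(p)-T[:3,3]); return cx+f*q[0]/q[2],cy+f*q[1]/q[2]
E
python3 - <<'E'
from h import *
import pickle
for n in('top','scene'):
    s=snap(n,n+'0.png'); pickle.dump(s,open(n+'0.pkl','wb')); print(n,s['vfov'],s['cx'],s['cy'],np.round(s['cam_to_world'],3).tolist())
    im=cv2.resize(s['frame'][:,:,::-1],(784,588),interpolation=cv2.INTER_CUBIC); cv2.imwrite('pics/%s0b.png'%n,im)
st=r.read_state(); print(st)
E
```

```text
pics
top 46.88458137873849 276.034262152417 213.09633983925082 [[-0.026, -0.983, 0.184, 0.265], [-1.0, 0.027, 0.002, -0.029], [-0.007, -0.184, -0.983, 1.559], [0.0, 0.0, 0.0, 1.0]]
scene 48.457027569212435 275.4247445722865 208.11990751283585 [[-0.737, 0.452, -0.502, 1.121], [0.675, 0.514, -0.529, 0.624], [0.019, -0.729, -0.684, 1.018], [0.0, 0.0, 0.0, 1.0]]
{'t': 0.1, 'joint_pos': array([ 9.84581004e-01,  3.13372851e-01,  1.49835040e+00,  1.44530805e-05,
        1.33101812e+00, -2.23405730e-01]), 'dq': array([ 0.00022616, -0.00169582, -0.00184204,  0.00059125,  0.00050019,
        0.00094116]), 'joint_torque': array([ 2.67216732e-03, -4.12901723e+01, -2.60140014e+01, -1.50001770e-04,
        3.00562366e-03,  3.95513143e-05]), 'eef_pos': array([0.18625092, 0.49069253, 0.30340714]), 'tcp_rot': array([-3.14047559e+00, -2.68187612e-04,  2.77877947e+00]), 'ft_force': array([-0.97943882, -0.88526985,  0.74679453]), 'ft_torque': array([0.03197363, 0.0060174 , 0.00474082]), 'gripper_width': 1.001633390040485}
```

View pics/top0b.png

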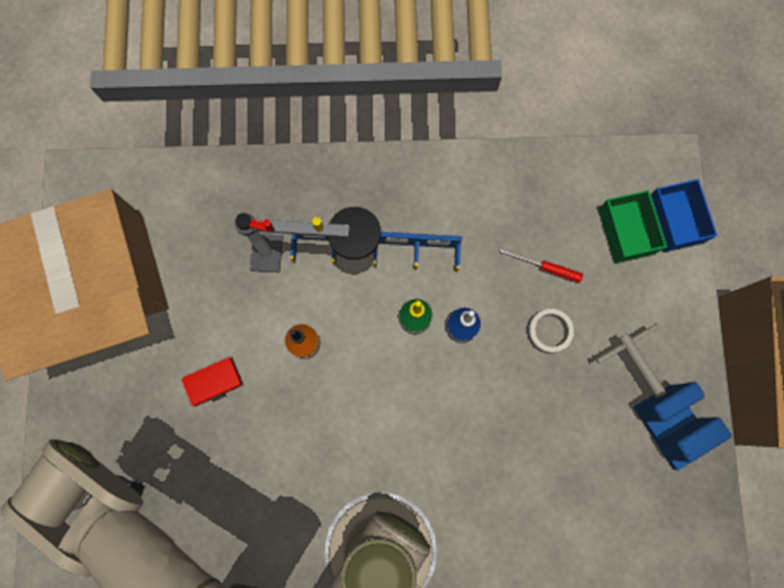

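View pics/scene0b.png

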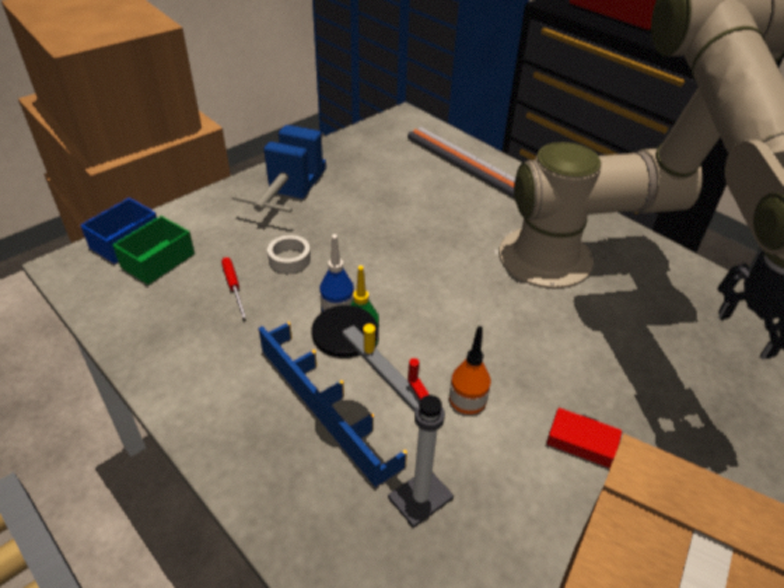

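```bash
python3 - <<'E'
import cv2
a=cv2.imread('pics/top0.png')[140:270,160:350]; cv2.imwrite('pics/c1.png',cv2.resize(a,None,fx=4.2,fy=4.2,interpolation=cv2.INTER_CUBIC))
E
```

```text
(no output)
```

View pics/c1.png

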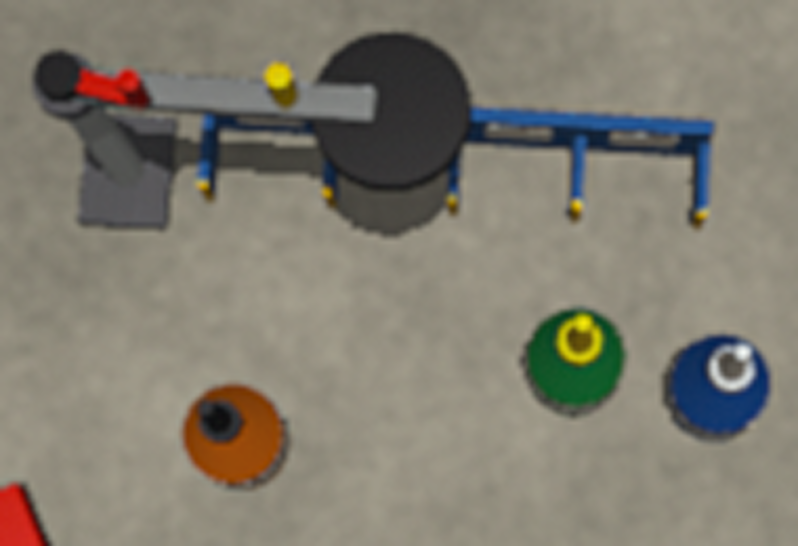

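```bash
cat >> h.py <<'E'
import pickle
def c2w(s,x,y,z,o=(160,140),k=4.2): return p2w(s,o[0]+x/k,o[1]+y/k,z)
E
python3 - <<'E'
from h import *
s=pickle.load(open('top0.pkl','rb'))
t=np.array([c2w(s,*p,.045) for p in [(205,187),(328,195),(453,203),(575,208),(700,216)]]); print(t.round(4))
d=np.polyfit(t[:,1],t[:,0],1); th=np.arctan(d[0]); print('slope',d,th, np.diff(t[:,1]))
# bay +y axis direction
ya=np.array([np.sin(th),np.cos(th)]); xa=np.array([np.cos(th),-np.sin(th)])
o=t[:,:2].mean(0)+.019*xa; print('origin',o,'x',xa,'y',ya,'yaw',np.arctan2(xa[1],xa[0]))
for i,y in enumerate((-144,-48,48,144)): print('lane',i+1,(o+y/1000*ya).round(4))
print('post',(o+.258*ya).round(4), 'post px',[(w2p(s,[*(o+.258*ya),z])) for z in (.25,)])
for n,p,z in (('lampgrip',(278,73),.293),('levergrip',(131,78),.298),('hub',(58,73),.27)): print(n,c2w(s,*p,z).round(4))
for n,p in (('green',(575,358)),('blue',(719,385)),('orange',(234,433))): 
  print(n,c2w(s,*p,.058).round(4))
for n,p in (('green',(583,322)),('blue',(743,350)),('orange',(205,407))): print(n,'tip',c2w(s,*p,.2).round(4))
E
```

```text
[[ 0.6477  0.1876  0.045 ]
 [ 0.6388  0.0934  0.045 ]
 [ 0.6299 -0.0021  0.045 ]
 [ 0.6234 -0.0952  0.045 ]
 [ 0.6145 -0.1903  0.045 ]]
slope [0.08663927 0.63096135] 0.08642345976093609 [-0.09419259 -0.09550521 -0.0930755  -0.09509581]
origin [ 0.64977442 -0.00297911] x [ 0.99626782 -0.08631592] y [0.08631592 0.99626782] yaw -0.08642345976093609
lane 1 [ 0.6373 -0.1464]
lane 2 [ 0.6456 -0.0508]
lane 3 [0.6539 0.0448]
lane 4 [0.6622 0.1405]
post [0.672  0.2541] post px [(np.float64(174.74826125928), np.float64(159.1219925497096))]
lampgrip [0.6597 0.1048 0.293 ]
levergrip [0.6574 0.1991 0.298 ]
hub [0.6709 0.2524 0.27  ]
green [ 0.5054 -0.0907  0.058 ]
blue [ 0.4821 -0.1972  0.058 ]
orange [0.4558 0.1642 0.058 ]
green tip [ 0.5072 -0.0911  0.2   ]
blue tip [ 0.485  -0.1986  0.2   ]
orange tip [0.4559 0.1655 0.2   ]
```

```bash
cat >> h.py <<'E'
xa=np.array([.99627,-.08632]); ya=np.array([.08632,.99627]); O=np.array([.6498,-.0030])
def bay(p): d=np.array(p)[:2]-O; return d@xa*1000, d@ya*1000
def unbay(x,y): return O+xa*x/1000+ya*y/1000
def go(target,reach=0.0):  # print tool-axes shift to bring point `reach` ahead of TCP to world target
    st=r.read_state(); Rm=R.from_euler('xyz',st['tcp_rot']).as_matrix(); p=st['eef_pos']+Rm[:,2]*reach
    print('t',round(st['t'],2),'point',p.round(4),'bay',np.round(bay(p),1),'rpy',np.degrees(st['tcp_rot']).round(1),'F',st['ft_force'].round(1),'g',round(st['gripper_width'],3))
    print('shift mm',(Rm.T@(np.array(target)-p)*1000).round(1))
E
python3 -m jog '[{"dz":-31,"rz":-5.3},{"dz":-31,"rz":-5.3},{"dz":-30,"rz":-5.3},{"dx":-28,"dy":-19},{"dx":-28,"dy":-19},{"dx":-28,"dy":-19},{"dx":-28,"dy":-19},{"dx":-28,"dy":-19},{"dx":-28,"dy":-19},{"dx":-28,"dy":-19},{"dx":-28,"dy":-19},{"dx":-28,"dy":-19},{"dx":-28,"dy":-19},{"dx":-28,"dy":-19},{"dx":-28,"dy":-19},{"dx":-28,"dy":-19},{"dx":-28,"dy":-19},{},{}]'; python3 -c "
from h import *
go([.6597,.1048,.390]); print(r.read_state()['joint_pos'].round(2))"
```

```text
t 0.1 point [0.1863 0.4907 0.3034] bay [-504.4  451.8] rpy [-179.9   -0.   159.2] F [-1.  -0.9  0.7] g 1.002
shift mm [-579.6 -192.8  -86.5]
[ 0.98  0.31  1.5   0.    1.33 -0.22]invalid input
```

```bash

python3 -m jog '[{"dz":-31,"rz":-5.3},{"dz":-31,"rz":-5.3},{"dz":-30,"rz":-5.3},{"dx":-28,"dy":-19},{"dx":-28,"dy":-19},{"dx":-28,"dy":-19},{"dx":-28,"dy":-19},{"dx":-28,"dy":-19},{"dx":-28,"dy":-19},{"dx":-28,"dy":-19},{"dx":-28,"dy":-19},{"dx":-28,"dy":-19},{"dx":-28,"dy":-19},{"dx":-28,"dy":-19},{"dx":-28,"dy":-19},{"dx":-28,"dy":-19},{"dx":-28,"dy":-19},{"dx":0},{"dx":0}]'; python3 -c "
from h import *
go([.6597,.1048,.390]); print(r.read_state()['joint_pos'].round(2))"
```

```text
t 0.1 point [0.1863 0.4907 0.3034] bay [-504.4  451.8] rpy [-179.9   -0.   159.2] F [-1.  -0.9  0.7] g 1.002
shift mm [-579.6 -192.8  -86.5]
[ 0.98  0.31  1.5   0.    1.33 -0.22]invalid input
```

```bash
python3 -m jog '[{"dx":0,"dy":0,"dz":-31,"rx":0,"ry":0,"rz":-5.3,"gripper":1}]'; echo; python3 -m jog --help | head -30
```

```text
t: 0.18
eef_pos: [0.1857, 0.4897, 0.33]
tcp_rot: [-3.131, -0.003, 2.871]
ft_force: [-0.6, 0.5, -0.2]
gripper_width: 1.001
invalid input: not JSON, or not a number
```

```bash
python3 -m jog '[{"dz":-31,"rz":-5.3,"gripper":1},{"dz":-30,"rz":-5.3,"gripper":1}]'; echo; python3 -m jog '[{"dx":0,"dy":0,"dz":-31,"rx":0,"ry":0,"rz":-5.3,"gripper":1},{"dx":0,"dy":0,"dz":-30,"rx":0,"ry":0,"rz":-5.3,"gripper":1}]'
```

```text
t: 0.35
eef_pos: [0.1862, 0.4906, 0.3969]
tcp_rot: [-3.141, -0.001, 3.061]
ft_force: [-0.6, 0.6, -0.7]
gripper_width: 0.999invalid input
```

```bash

python3 -m jog '[{"dx":-33,"dy":-22,"dz":0,"rx":0,"ry":0,"rz":0,"gripper":1},{"dx":-34,"dy":-23,"dz":0,"rx":0,"ry":0,"rz":0,"gripper":1},{"dx":-34,"dy":-23,"dz":0,"rx":0,"ry":0,"rz":0,"gripper":1},{"dx":-34,"dy":-23,"dz":0,"rx":0,"ry":0,"rz":0,"gripper":1},{"dx":-34,"dy":-23,"dz":0,"rx":0,"ry":0,"rz":0,"gripper":1},{"dx":-34,"dy":-23,"dz":0,"rx":0,"ry":0,"rz":0,"gripper":1},{"dx":-34,"dy":-23,"dz":0,"rx":0,"ry":0,"rz":0,"gripper":1},{"dx":-34,"dy":-23,"dz":0,"rx":0,"ry":0,"rz":0,"gripper":1},{"dx":-34,"dy":-23,"dz":0,"rx":0,"ry":0,"rz":0,"gripper":1},{"dx":-34,"dy":-23,"dz":0,"rx":0,"ry":0,"rz":0,"gripper":1},{"dx":-34,"dy":-23,"dz":0,"rx":0,"ry":0,"rz":0,"gripper":1},{"dx":-34,"dy":-23,"dz":0,"rx":0,"ry":0,"rz":0,"gripper":1},{"dx":-34,"dy":-23,"dz":0,"rx":0,"ry":0,"rz":0,"gripper":1},{"dx":-34,"dy":-23,"dz":0,"rx":0,"ry":0,"rz":0,"gripper":1},{"dx":-30,"dy":-20,"dz":0,"rx":0,"ry":0,"rz":0,"gripper":1},{"dx":0,"dy":0,"dz":0,"rx":0,"ry":0,"rz":0,"gripper":1}]'; python3 -c "
from h import *
go([.6597,.1048,.390]); print(r.read_state()['joint_pos'].round(2))"
```

```text
t: 1.68
eef_pos: [0.6641, 0.103, 0.3922]
tcp_rot: [-3.14, -0.004, 3.051]
ft_force: [0.9, 0.5, -0.8]
gripper_width: 1.004
t 1.68 point [0.6641 0.103  0.3922] bay [  5.1 106.8] rpy [-179.9   -0.2  174.8] F [ 0.9  0.5 -0.8] g 1.004
shift mm [4.5 1.4 2.2]
[-0.02  0.64  0.77 -0.    1.73 -1.5 ]
```

```bash

python3 -m jog '[{"dx":4,"dy":1,"dz":16,"rx":0,"ry":0,"rz":0,"gripper":1},{"dx":0,"dy":0,"dz":16,"rx":0,"ry":0,"rz":0,"gripper":1},{"dx":0,"dy":0,"dz":16,"rx":0,"ry":0,"rz":0,"gripper":1},{"dx":0,"dy":0,"dz":16,"rx":0,"ry":0,"rz":0,"gripper":1},{"dx":0,"dy":0,"dz":0,"rx":0,"ry":0,"rz":0,"gripper":1},{"dx":0,"dy":0,"dz":0,"rx":0,"ry":0,"rz":0,"gripper":-1},{"dx":0,"dy":0,"dz":0,"rx":0,"ry":0,"rz":0,"gripper":-1},{"dx":0,"dy":0,"dz":0,"rx":0,"ry":0,"rz":0,"gripper":-1},{"dx":0,"dy":0,"dz":0,"rx":0,"ry":0,"rz":0,"gripper":-1},{"dx":0,"dy":0,"dz":0,"rx":0,"ry":0,"rz":0,"gripper":-1},{"dx":0,"dy":0,"dz":0,"rx":0,"ry":0,"rz":0,"gripper":-1},{"dx":0,"dy":0,"dz":0,"rx":0,"ry":0,"rz":0,"gripper":-1},{"dx":0,"dy":0,"dz":0,"rx":0,"ry":0,"rz":0,"gripper":-1},{"dx":0,"dy":0,"dz":0,"rx":0,"ry":0,"rz":0,"gripper":-1}]'; python3 - <<'E'
from h import *
go([.6597,.1048,.328])
P=unbay(0,258)
q0=0
for q in np.linspace(0,2.6,27):
    b=np.array([-150*np.sin(q),258-150*np.cos(q)])
    if q>0: print(round(q,2),'dx',round(-(b-pb)[0],1),'dy',round((b-pb)[1],1),end=' | ')
    pb=b
E
```

```text
t: 2.85
eef_pos: [0.6568, 0.1058, 0.3331]
tcp_rot: [-3.135, 0.001, 3.053]
ft_force: [-3.8, -17.6, 4.6]
gripper_width: 0.192
t 2.85 point [0.6568 0.1058 0.3331] bay [ -2.4 109. ] rpy [-1.796e+02  1.000e-01  1.749e+02] F [ -3.8 -17.6   4.6] g 0.192
shift mm [-3.  -0.7  5.1]
0.1 dx 15.0 dy 0.7 | 0.2 dx 14.8 dy 2.2 | 0.3 dx 14.5 dy 3.7 | 0.4 dx 14.1 dy 5.1 | 0.5 dx 13.5 dy 6.5 | 0.6 dx 12.8 dy 7.8 | 0.7 dx 11.9 dy 9.1 | 0.8 dx 11.0 dy 10.2 | 0.9 dx 9.9 dy 11.3 | 1.0 dx 8.7 dy 12.2 | 1.1 dx 7.5 dy 13.0 | 1.2 dx 6.1 dy 13.7 | 1.3 dx 4.7 dy 14.2 | 1.4 dx 3.3 dy 14.6 | 1.5 dx 1.8 dy 14.9 | 1.6 dx 0.3 dy 15.0 | 1.7 dx -1.2 dy 14.9 | 1.8 dx -2.7 dy 14.8 | 1.9 dx -4.1 dy 14.4 | 2.0 dx -5.6 dy 13.9 | 2.1 dx -6.9 dy 13.3 | 2.2 dx -8.2 dy 12.5 | 2.3 dx -9.4 dy 11.7 | 2.4 dx -10.5 dy 10.7 | 2.5 dx -11.5 dy 9.6 | 2.6 dx -12.4 dy 8.4 |
```

```bash

python3 -m jog '[{"dx":10,"dy":1.5,"dz":0,"rx":0,"ry":0,"rz":0,"gripper":-1},{"dx":15,"dy":2,"dz":0,"rx":0,"ry":0,"rz":0,"gripper":-1},{"dx":14.5,"dy":3.7,"dz":0,"rx":0,"ry":0,"rz":0,"gripper":-1},{"dx":14,"dy":5,"dz":0,"rx":0,"ry":0,"rz":0,"gripper":-1},{"dx":13.5,"dy":6.5,"dz":0,"rx":0,"ry":0,"rz":0,"gripper":-1},{"dx":13,"dy":8,"dz":0,"rx":0,"ry":0,"rz":0,"gripper":-1},{"dx":12,"dy":9,"dz":0,"rx":0,"ry":0,"rz":0,"gripper":-1},{"dx":11,"dy":10,"dz":0,"rx":0,"ry":0,"rz":0,"gripper":-1},{"dx":10,"dy":11,"dz":0,"rx":0,"ry":0,"rz":0,"gripper":-1},{"dx":8.7,"dy":12,"dz":0,"rx":0,"ry":0,"rz":0,"gripper":-1},{"dx":7.5,"dy":13,"dz":0,"rx":0,"ry":0,"rz":0,"gripper":-1},{"dx":6,"dy":13.7,"dz":0,"rx":0,"ry":0,"rz":0,"gripper":-1},{"dx":5,"dy":14,"dz":0,"rx":0,"ry":0,"rz":0,"gripper":-1},{"dx":3,"dy":14.6,"dz":0,"rx":0,"ry":0,"rz":0,"gripper":-1},{"dx":2,"dy":15,"dz":0,"rx":0,"ry":0,"rz":0,"gripper":-1},{"dx":0,"dy":0,"dz":0,"rx":0,"ry":0,"rz":0,"gripper":-1},{"dx":0,"dy":0,"dz":0,"rx":0,"ry":0,"rz":0,"gripper":-1}]'; python3 - <<'E'
from h import *
q=1.5; b=(-150*np.sin(q),258-150*np.cos(q)); go([*unbay(*b),.328]); print(b)
E
```

```text
t: 4.27
eef_pos: [0.5124, 0.2642, 0.3327]
tcp_rot: [-3.14, -0.034, 3.063]
ft_force: [-82.7, 4.1, 27.7]
gripper_width: 0.093
t 4.27 point [0.5124 0.2642 0.3327] bay [-159.9  254.3] rpy [-179.9   -1.9  175.5] F [-82.7   4.1  27.7] g 0.093
shift mm [-10.4  -7.    4.4]
(np.float64(-149.62424799060815), np.float64(247.38941974984456))
```

```bash

python3 -m jog '[{"dx":0,"dy":0,"dz":0,"rx":0,"ry":0,"rz":0,"gripper":-0.3},{"dx":0,"dy":0,"dz":0,"rx":0,"ry":0,"rz":0,"gripper":-0.3},{"dx":0,"dy":0,"dz":0,"rx":0,"ry":0,"rz":0,"gripper":-0.3},{"dx":0,"dy":0,"dz":0,"rx":0,"ry":0,"rz":0,"gripper":-0.3}]'; python3 - <<'E'
from h import *
go([.5,.25,.328])
s=snap('top','t1.png'); a=s['frame'][130:270,130:320,::-1]; a=cv2.resize(a,None,fx=2.8,fy=2.8,interpolation=2)
s2=snap('scene','s1.png'); b=cv2.resize(s2['frame'][150:400,220:480,::-1],None,fx=1.0,fy=1.0)
b=cv2.resize(b,(int(b.shape[1]*a.shape[0]/b.shape[0]),a.shape[0])); im=np.hstack([a,b])[:, :]; print(im.shape)
cv2.imwrite('pics/v1.png',cv2.resize(im,(800,int(im.shape[0]*800/im.shape[1]))))
pickle.dump(s,open('t1.pkl','wb'))
E
```

```text
t: 4.6
eef_pos: [0.524, 0.2601, 0.3322]
tcp_rot: [3.141, 0.001, 3.056]
ft_force: [0.3, 0.0, 0.1]
gripper_width: 0.349
t 4.6 point [0.524  0.2601 0.3322] bay [-148.   251.3] rpy [1.800e+02 1.000e-01 1.751e+02] F [0.3 0.  0.1] g 0.349
shift mm [ 23.1 -12.2   4.2]
(392, 939, 3)
```

View pics/v1.png

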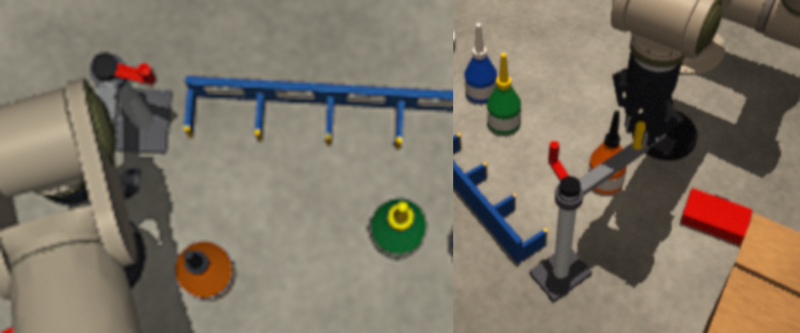

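```bash
python3 - <<'E'
from h import *
s2=snap('scene','s1b.png')
print(bay(p2w(s2,359.7,243.6,.293)))
a=cv2.resize(s2['frame'][190:300,300:440,::-1],None,fx=5,fy=5,interpolation=2); cv2.imwrite('pics/v2.png',a)
for q in (1.3,1.4,1.5):
  print(q,w2p(s2,[*unbay(-150*np.sin(q),258-150*np.cos(q)),.293]))
print('grasp pt',w2p(s2,[.524,.2601,.278]))
E
```

```text
(np.float64(-143.64052447752667), np.float64(252.42119938612794))
1.3 (np.float64(348.57887702027534), np.float64(233.89162812050301))
1.4 (np.float64(354.4611291053078), np.float64(237.21133107674473))
1.5 (np.float64(360.01635696441303), np.float64(240.9518952354287))
grasp pt (np.float64(359.7775572435031), np.float64(247.1216528791914))
```

View pics/v2.png

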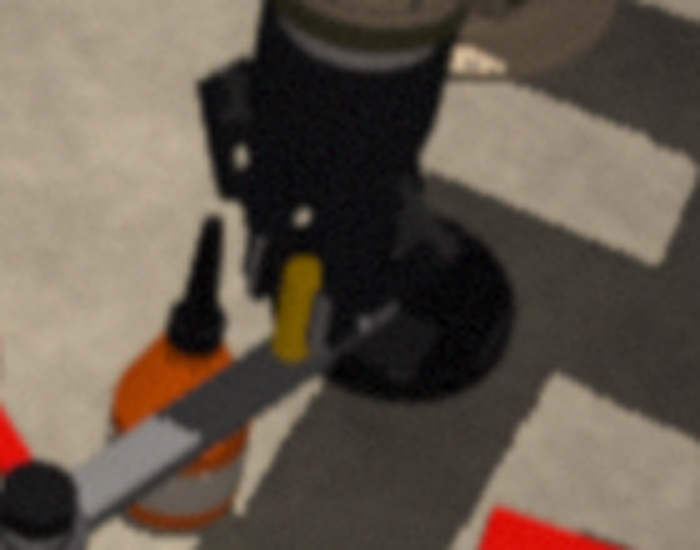

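```bash

python3 -m jog '[{"dx":-3,"dy":0,"dz":0,"rx":0,"ry":0,"rz":0,"gripper":-0.3},{"dx":-0.7,"dy":15,"dz":0,"rx":0,"ry":0,"rz":5.7,"gripper":-0.3},{"dx":-0.7,"dy":15,"dz":0,"rx":0,"ry":0,"rz":5.7,"gripper":-0.3},{"dx":-0.7,"dy":15,"dz":0,"rx":0,"ry":0,"rz":5.7,"gripper":-0.3},{"dx":-0.7,"dy":15,"dz":0,"rx":0,"ry":0,"rz":5.7,"gripper":-0.3},{"dx":-0.7,"dy":15,"dz":0,"rx":0,"ry":0,"rz":5.7,"gripper":-0.3},{"dx":-0.7,"dy":15,"dz":0,"rx":0,"ry":0,"rz":5.7,"gripper":-0.3},{"dx":-0.7,"dy":15,"dz":0,"rx":0,"ry":0,"rz":5.7,"gripper":-0.3},{"dx":-0.7,"dy":15,"dz":0,"rx":0,"ry":0,"rz":5.7,"gripper":-0.3},{"dx":-0.7,"dy":15,"dz":0,"rx":0,"ry":0,"rz":5.7,"gripper":-0.3},{"dx":0,"dy":0,"dz":0,"rx":0,"ry":0,"rz":0,"gripper":-0.3}]'; python3 - <<'E'
from h import *
q=2.67; b=(-148*np.sin(q),258-148*np.cos(q)); go([*unbay(*b),.333]); print(b)
x,y=bay(r.read_state()['eef_pos']);print(np.hypot(x,y-258),np.arctan2(-x,258-y))
E
```

```text
t: 5.67
eef_pos: [0.594, 0.3735, 0.3305]
tcp_rot: [-3.141, -0.0, 2.158]
ft_force: [0.4, 0.4, -0.4]
gripper_width: 0.35
t 5.67 point [0.594  0.3735 0.3305] bay [-88.1 370.3] rpy [-180.    -0.   123.6] F [ 0.4  0.4 -0.4] g 0.35
shift mm [ 2.3 28.5 -2.5]
(np.float64(-67.23723913488536), np.float64(389.8451882835253))
142.70744945012524 2.476664527217318
```

```bash

python3 -m jog '[{"dx":1,"dy":10,"dz":0,"rx":0,"ry":0,"rz":4,"gripper":-0.3},{"dx":0.5,"dy":10,"dz":0,"rx":0,"ry":0,"rz":4,"gripper":-0.3},{"dx":0,"dy":6,"dz":0,"rx":0,"ry":0,"rz":2,"gripper":-0.3},{"dx":0,"dy":0,"dz":0,"rx":0,"ry":0,"rz":0,"gripper":-0.3},{"dx":0,"dy":0,"dz":0,"rx":0,"ry":0,"rz":0,"gripper":-0.3}]'; python3 - <<'E'
from h import *
go([.5,.25,.328])
x,y=bay(r.read_state()['eef_pos']);print(np.hypot(x,y-258),np.arctan2(-x,258-y))
E
```

```text
t: 6.08
eef_pos: [0.6144, 0.3868, 0.3316]
tcp_rot: [-3.141, 0.0, 1.989]
ft_force: [-0.3, -1.0, 0.0]
gripper_width: 0.351
t 6.08 point [0.6144 0.3868 0.3316] bay [-69.  385.3] rpy [-180.    0.  114.] F [-0.3 -1.   0. ] g 0.351
shift mm [ -78.5 -160.1    3.6]
144.7496849639335 2.645012029625908
```

```bash

python3 -m jog '[{"dx":0,"dy":3,"dz":0,"rx":0,"ry":0,"rz":1,"gripper":-0.3},{"dx":0,"dy":3,"dz":0,"rx":0,"ry":0,"rz":1,"gripper":-0.3},{"dx":0,"dy":3,"dz":0,"rx":0,"ry":0,"rz":0,"gripper":-0.3},{"dx":0,"dy":0,"dz":0,"rx":0,"ry":0,"rz":0,"gripper":-0.3},{"dx":0,"dy":0,"dz":0,"rx":0,"ry":0,"rz":0,"gripper":-0.3}]'; python3 - <<'E'
from h import *
go([.5,.25,.328])
x,y=bay(r.read_state()['eef_pos']);print(np.hypot(x,y-258),np.arctan2(-x,258-y))
s=snap('top','t2.png'); s2=snap('scene','s2.png')
a=cv2.resize(s['frame'][130:270,130:380,::-1],(700,392)); cv2.imwrite('pics/v3.png',a)
E
```

```text
t: 6.5
eef_pos: [0.619, 0.389, 0.3321]
tcp_rot: [-3.124, 0.002, 1.952]
ft_force: [-36.8, -20.3, 5.1]
gripper_width: 0.35
t 6.5 point [0.619  0.389  0.3321] bay [-64.5 387.9] rpy [-1.790e+02  1.000e-01  1.119e+02] F [-36.8 -20.3   5.1] g 0.35
shift mm [ -84.7 -162.1    7.2]
145.0196331743626 2.6804804955654773
```

```bash

python3 -m jog '[{"dx":0,"dy":-5,"dz":0,"rx":0,"ry":0,"rz":0,"gripper":-0.3},{"dx":0,"dy":-5,"dz":0,"rx":0,"ry":0,"rz":0,"gripper":-0.2},{"dx":0,"dy":0,"dz":-20,"rx":0,"ry":0,"rz":0,"gripper":-0.2},{"dx":0,"dy":0,"dz":-30,"rx":0,"ry":0,"rz":0,"gripper":-0.2},{"dx":0,"dy":0,"dz":-30,"rx":0,"ry":0,"rz":0,"gripper":0},{"dx":0,"dy":0,"dz":0,"rx":0,"ry":0,"rz":-7,"gripper":0.18},{"dx":0,"dy":0,"dz":0,"rx":0,"ry":0,"rz":-7,"gripper":0.18},{"dx":0,"dy":0,"dz":0,"rx":0,"ry":0,"rz":-7,"gripper":0.18},{"dx":0,"dy":0,"dz":0,"rx":0,"ry":0,"rz":-7,"gripper":0.18},{"dx":0,"dy":0,"dz":0,"rx":0,"ry":0,"rz":-7,"gripper":0.18},{"dx":0,"dy":0,"dz":0,"rx":0,"ry":0,"rz":-7,"gripper":0.18},{"dx":0,"dy":0,"dz":0,"rx":0,"ry":0,"rz":-7,"gripper":0.18},{"dx":0,"dy":0,"dz":0,"rx":0,"ry":0,"rz":-7,"gripper":0.18},{"dx":0,"dy":0,"dz":0,"rx":0,"ry":0,"rz":-7,"gripper":0.18},{"dx":0,"dy":0,"dz":0,"rx":0,"ry":0,"rz":0,"gripper":0.18}]'; python3 - <<'E'
from h import *
go([*unbay(-275,150),.12],.073); print(r.read_state()['joint_pos'].round(2))
E
```

```text
t: 7.85
eef_pos: [0.6133, 0.3869, 0.4122]
tcp_rot: [3.141, 0.0, 3.056]
ft_force: [0.2, -0.1, -0.8]
gripper_width: 0.588
t 7.85 point [0.6133 0.3869 0.3392] bay [-70.  385.3] rpy [180.    0.  175.1] F [ 0.2 -0.1 -0.8] g 0.588
shift mm [ 205.3 -235.2  219.1]
[ 0.4   0.85  0.36 -0.    1.93 -1.08]
```

View pics/v3.png

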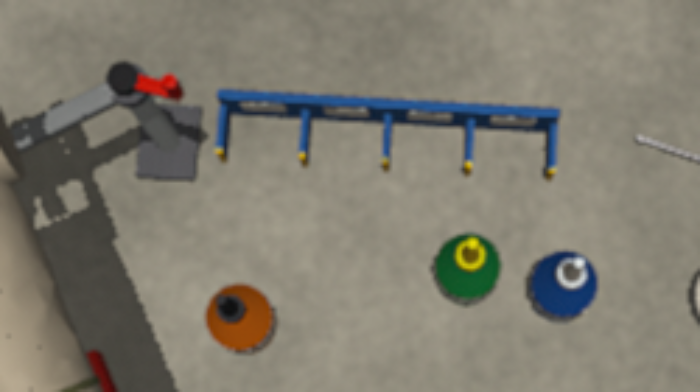

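```bash

python3 -m jog '[{"dx":20,"dy":-23,"dz":0,"rx":0,"ry":0,"rz":0,"gripper":0.18},{"dx":20,"dy":-23,"dz":0,"rx":0,"ry":0,"rz":0,"gripper":0.18},{"dx":20,"dy":-23,"dz":0,"rx":0,"ry":0,"rz":0,"gripper":0.18},{"dx":20,"dy":-23,"dz":0,"rx":0,"ry":0,"rz":0,"gripper":0.18},{"dx":20,"dy":-23,"dz":10,"rx":0,"ry":0,"rz":0,"gripper":0.18},{"dx":20,"dy":-23,"dz":10,"rx":0,"ry":0,"rz":0,"gripper":0.18},{"dx":20,"dy":-23,"dz":20,"rx":0,"ry":0,"rz":0,"gripper":0.18},{"dx":20,"dy":-23,"dz":20,"rx":0,"ry":0,"rz":0,"gripper":0.18},{"dx":22,"dy":-25,"dz":20,"rx":0,"ry":0,"rz":0,"gripper":0.18},{"dx":22,"dy":-25,"dz":20,"rx":0,"ry":0,"rz":0,"gripper":0.18},{"dx":6,"dy":0,"dz":10,"rx":0,"ry":-6,"rz":0,"gripper":0.18},{"dx":6,"dy":0,"dz":10,"rx":0,"ry":-6,"rz":0,"gripper":0.18},{"dx":6,"dy":0,"dz":10,"rx":0,"ry":-6,"rz":0,"gripper":0.18},{"dx":6,"dy":0,"dz":10,"rx":0,"ry":-6,"rz":0,"gripper":0.18},{"dx":6,"dy":0,"dz":10,"rx":0,"ry":-6,"rz":0,"gripper":0.18},{"dx":0,"dy":0,"dz":0,"rx":0,"ry":0,"rz":0,"gripper":0.18}]'; python3 - <<'E'
from h import *
go([*unbay(-275,150),.018],.073); print(r.read_state()['joint_pos'].round(2))
s=snap('top','t3.png')
E
```

```text
t: 9.18
eef_pos: [0.3738, 0.1792, 0.2557]
tcp_rot: [3.141, 0.523, 3.049]
ft_force: [-0.8, -0.2, -0.4]
gripper_width: 0.588
t 9.18 point [0.4101 0.1759 0.1924] bay [-254.2  157.6] rpy [179.9  30.  174.7] F [-0.8 -0.2 -0.4] g 0.588
shift mm [105.1  -7.8 140.8]
[ 0.24 -0.02  2.1  -0.29  0.59 -1.04]
```

```bash

python3 -m jog '[{"dx":18,"dy":-4,"dz":-10,"rx":0,"ry":0,"rz":0,"gripper":0.18},{"dx":15,"dy":-4,"dz":25,"rx":0,"ry":0,"rz":0,"gripper":0.18},{"dx":15,"dy":0,"dz":25,"rx":0,"ry":0,"rz":0,"gripper":0.18},{"dx":15,"dy":0,"dz":25,"rx":0,"ry":0,"rz":0,"gripper":0.18},{"dx":15,"dy":0,"dz":25,"rx":0,"ry":0,"rz":0,"gripper":0.18},{"dx":14,"dy":0,"dz":25,"rx":0,"ry":0,"rz":0,"gripper":0.18},{"dx":13,"dy":0,"dz":23,"rx":0,"ry":0,"rz":0,"gripper":0.18},{"dx":0,"dy":0,"dz":0,"rx":0,"ry":0,"rz":0,"gripper":0.18},{"dx":0,"dy":0,"dz":0,"rx":0,"ry":0,"rz":0,"gripper":0.18}]'; python3 - <<'E'
from h import *
go([*unbay(-275,150),.018],.073); print(r.read_state()['joint_pos'].round(2))
s=snap('top','t4.png'); s2=snap('scene','s4.png')
a=cv2.resize(s['frame'][150:330,150:360,::-1],None,fx=2,fy=2,interpolation=2); b=cv2.resize(s2['frame'][190:370,270:470,::-1],None,fx=2,fy=2,interpolation=2); cv2.imwrite('pics/v4.png',np.hstack([a,b])[:,:800])
E
```

```text
t: 9.98
eef_pos: [0.3572, 0.1707, 0.1206]
tcp_rot: [-3.128, 0.531, 3.048]
ft_force: [0.6, -0.5, -0.0]
gripper_width: 0.589
t 9.98 point [0.3939 0.1663 0.0576] bay [-269.6  146.6] rpy [-179.2   30.4  174.6] F [ 0.6 -0.5 -0. ] g 0.589
shift mm [24.7  3.8 31.4]
[ 0.23  0.24  2.29 -1.05  0.2  -0.24]
```

View pics/v4.png

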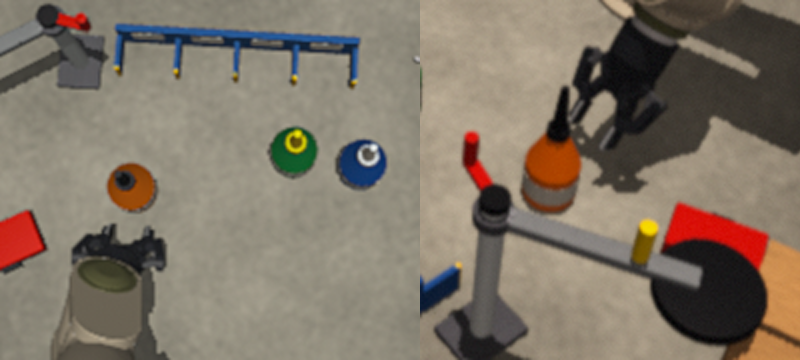

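```bash

python3 -m jog '[{"dx":0,"dy":0,"dz":0,"rx":0,"ry":4,"rz":0,"gripper":0.18},{"dx":0,"dy":0,"dz":0,"rx":0,"ry":4,"rz":0,"gripper":0.18},{"dx":0,"dy":0,"dz":0,"rx":0,"ry":0,"rz":0,"gripper":0.18},{"dx":0,"dy":0,"dz":0,"rx":0,"ry":0,"rz":0,"gripper":0.18}]'; python3 - <<'E'
from h import *
go([*unbay(-275,150),.018],.073); print(r.read_state()['joint_pos'].round(2))
s=pickle.load(open('t1.pkl','rb')); 
s=snap('top','t5.png')
# compare with initial picture for knocks: bottle colour centroids
hsv=cv2.cvtColor(s['frame'],cv2.COLOR_RGB2HSV); z=hsv[160:270,200:360]
for n,(lo,hi) in dict(orange=((5,150,60),(14,255,255)),green=((55,120,30),(75,255,255)),blue=((105,120,30),(120,255,255))).items():
    m=cv2.inRange(hsv,np.array(lo),np.array(hi)); m[:200]=0; m[270:]=0; m[:,:180]=0; m[:,350:]=0
    v,u=np.nonzero(m); c=p2w(s,np.median(u),np.median(v),.07); print(n,len(u),c[:2].round(4),np.round(bay(c),1))
E
```

```text
t: 10.42
eef_pos: [0.3571, 0.1691, 0.121]
tcp_rot: [-3.121, 0.467, 3.046]
ft_force: [0.5, -0.4, -0.9]
gripper_width: 0.591
t 10.42 point [0.3897 0.1645 0.0559] bay [-273.6  144.4] rpy [-178.8   26.8  174.5] F [ 0.5 -0.4 -0.9] g 0.591
shift mm [18.3  6.3 33.1]
[ 0.22  0.24  2.27 -0.7   0.25 -0.6 ]
orange 324 [0.4483 0.1587] [-214.7  143.7]
green 267 [ 0.498  -0.0841] [-144.2  -93.9]
blue 285 [ 0.4733 -0.1887] [-159.9 -200.3]
```

```bash

python3 -m jog '[{"dx":4,"dy":1,"dz":6,"rx":0,"ry":2.5,"rz":0,"gripper":0.18},{"dx":4,"dy":1,"dz":6,"rx":0,"ry":2.5,"rz":0,"gripper":0.18},{"dx":4,"dy":1,"dz":6,"rx":0,"ry":0,"rz":0,"gripper":0.18},{"dx":3,"dy":1,"dz":6,"rx":0,"ry":0,"rz":0,"gripper":0.18},{"dx":0,"dy":1,"dz":6,"rx":0,"ry":0,"rz":0,"gripper":0.18},{"dx":0,"dy":0,"dz":0,"rx":0,"ry":0,"rz":0,"gripper":0.18},{"dx":0,"dy":0,"dz":0,"rx":0,"ry":0,"rz":0,"gripper":0.18}]'; python3 - <<'E'
from h import *
go([*unbay(-275,150),.018],.073); print(r.read_state()['joint_pos'].round(2))
E
```

```text
t: 11.05
eef_pos: [0.3548, 0.1737, 0.0865]
tcp_rot: [-3.121, 0.377, 3.045]
ft_force: [0.3, -0.1, 0.9]
gripper_width: 0.586
t 11.05 point [0.3814 0.1696 0.0186] bay [-282.2  148.8] rpy [-178.8   21.6  174.5] F [ 0.3 -0.1  0.9] g 0.586
shift mm [-6.5  1.4  3.2]
[ 0.22  0.34  2.25 -0.6   0.24 -0.68]
```

```bash

python3 -m jog '[{"dx":-7.4,"dy":0,"dz":2.9,"rx":0,"ry":0,"rz":0,"gripper":0.18},{"dx":-7.4,"dy":0,"dz":2.9,"rx":0,"ry":0,"rz":0,"gripper":0.18},{"dx":-7.4,"dy":0,"dz":2.9,"rx":0,"ry":0,"rz":0,"gripper":0.18},{"dx":-7.4,"dy":0,"dz":2.9,"rx":0,"ry":0,"rz":0,"gripper":0.18},{"dx":-7.4,"dy":-0.3,"dz":2.9,"rx":0,"ry":0,"rz":0,"gripper":0.18},{"dx":-7.4,"dy":-0.3,"dz":2.9,"rx":0,"ry":0,"rz":0,"gripper":0.18},{"dx":-7.4,"dy":-0.3,"dz":2.9,"rx":0,"ry":0,"rz":0,"gripper":0.18},{"dx":-7.4,"dy":-0.3,"dz":2.9,"rx":0,"ry":0,"rz":0,"gripper":0.18},{"dx":-7.4,"dy":-0.3,"dz":2.9,"rx":0,"ry":0,"rz":0,"gripper":0.18},{"dx":-7.4,"dy":-0.3,"dz":2.9,"rx":0,"ry":0,"rz":0,"gripper":0.18},{"dx":-7.4,"dy":-0.3,"dz":2.9,"rx":0,"ry":0,"rz":0,"gripper":0.18},{"dx":-7.4,"dy":-0.3,"dz":2.9,"rx":0,"ry":0,"rz":0,"gripper":0.18},{"dx":-7.4,"dy":-0.3,"dz":2.9,"rx":0,"ry":0,"rz":0,"gripper":0.18},{"dx":-7.4,"dy":-0.3,"dz":2.9,"rx":0,"ry":0,"rz":0,"gripper":0.18},{"dx":-7.4,"dy":-0.3,"dz":2.9,"rx":0,"ry":0,"rz":0,"gripper":0.18},{"dx":0,"dy":0,"dz":0,"rx":0,"ry":0,"rz":0,"gripper":0.18}]'; python3 - <<'E'
from h import *
go([*unbay(-100,145),.018],.073); print(r.read_state()['joint_pos'].round(2))
s=snap('top','t6.png'); s2=snap('scene','s6.png')
a=cv2.resize(s['frame'][140:260,150:290,::-1],None,fx=2.8,fy=2.8,interpolation=2); b=cv2.resize(s2['frame'][190:310,270:410,::-1],None,fx=2.8,fy=2.8,interpolation=2); cv2.imwrite('pics/v5.png',np.hstack([a,b])[:,:800])
E
```

```text
t: 12.38
eef_pos: [0.4748, 0.1578, 0.0872]
tcp_rot: [-3.122, 0.379, 3.045]
ft_force: [-0.0, 0.7, -0.6]
gripper_width: 0.59
t 12.38 point [0.5015 0.1538 0.0194] bay [-161.2  143.4] rpy [-178.9   21.7  174.4] F [-0.   0.7 -0.6] g 0.59
shift mm [-56.4   2.7  23.9]
[ 0.12  0.48  1.97 -0.31  0.33 -1.07]
```

View pics/v5.png

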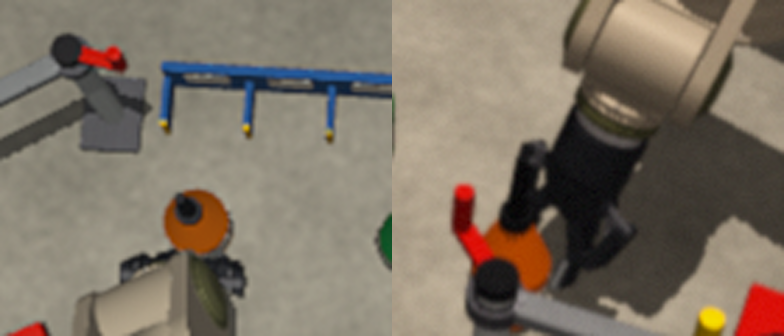

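```bash
python3 - <<'E'
from h import *
s=pickle.load(open('t1.pkl','rb')); p=p2w(s,150+197/2.8,140+221/2.8,.06); print(bay(p))
E
python3 -m jog '[{"dx":-7.4,"dy":0,"dz":2.9,"rx":0,"ry":0,"rz":0,"gripper":0.18},{"dx":-7.4,"dy":0,"dz":2.9,"rx":0,"ry":0,"rz":0,"gripper":0.18},{"dx":-7.4,"dy":0,"dz":2.9,"rx":0,"ry":0,"rz":0,"gripper":0.18},{"dx":-7.4,"dy":0,"dz":2.9,"rx":0,"ry":0,"rz":0,"gripper":0.18},{"dx":-7.4,"dy":0,"dz":2.9,"rx":0,"ry":0,"rz":0,"gripper":0.18},{"dx":-7.4,"dy":0,"dz":2.9,"rx":0,"ry":0,"rz":0,"gripper":0.18},{"dx":0,"dy":0,"dz":0,"rx":0,"ry":0,"rz":0,"gripper":0.18}]'; python3 - <<'E'
from h import *
go([*unbay(-100,145),.018],.073); print(r.read_state()['joint_pos'].round(2))
s=snap('top','t7.png'); a=s['frame'][150:280,160:350,::-1]
cv2.imwrite('pics/v6.png',cv2.resize(a,None,fx=4.2,fy=4.2,interpolation=2)); pickle.dump(s,open('top0.pkl','wb'))
E
```

```text
(np.float64(-130.88907435917034), np.float64(141.38208364429377))
t: 13.07
eef_pos: [0.5223, 0.1529, 0.0874]
tcp_rot: [-3.122, 0.379, 3.045]
ft_force: [0.1, 0.9, 0.2]
gripper_width: 0.59
t 13.07 point [0.5491 0.1488 0.0196] bay [-113.5  142.5] rpy [-178.9   21.7  174.4] F [0.1 0.9 0.2] g 0.59
shift mm [-11.9   2.7   6.4]
[ 0.1   0.55  1.85 -0.25  0.39 -1.16]
```

View pics/v6.png

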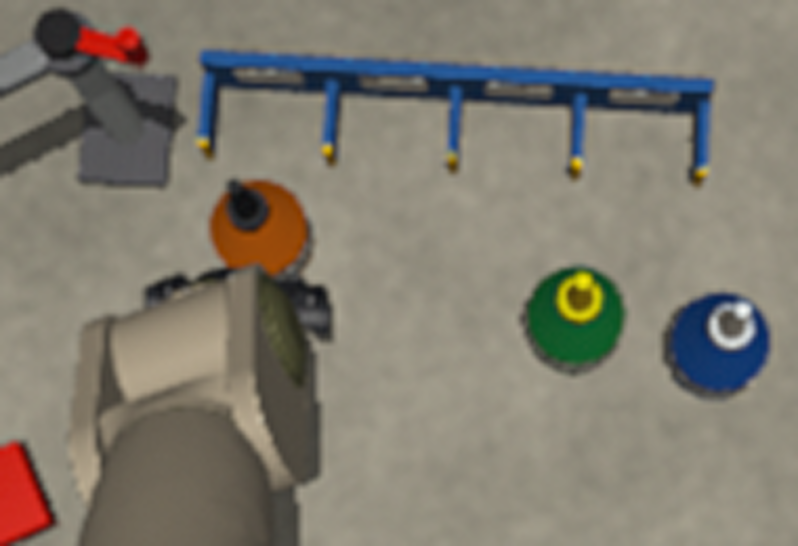

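```bash
python3 - <<'E'
from h import *
s=pickle.load(open('top0.pkl','rb')); print(bay(c2w(s,259,229,.06,(160,150))))
E
python3 -m jog '[{"dx":-7.4,"dy":0.5,"dz":2.9,"rx":0,"ry":0,"rz":0,"gripper":0.18},{"dx":-7.4,"dy":0.5,"dz":2.9,"rx":0,"ry":0,"rz":0,"gripper":0.18},{"dx":-7.4,"dy":0.5,"dz":2.9,"rx":0,"ry":0,"rz":0,"gripper":0.18},{"dx":-7.4,"dy":0,"dz":2.9,"rx":0,"ry":0,"rz":0,"gripper":0.18},{"dx":-7.4,"dy":0,"dz":2.9,"rx":0,"ry":0,"rz":0,"gripper":0.18},{"dx":-7.4,"dy":0,"dz":2.9,"rx":0,"ry":0,"rz":0,"gripper":0.18},{"dx":-7.4,"dy":0,"dz":2.9,"rx":0,"ry":0,"rz":0,"gripper":0.18},{"dx":-7.4,"dy":0,"dz":2.9,"rx":0,"ry":0,"rz":0,"gripper":0.18},{"dx":-3.7,"dy":0,"dz":1.5,"rx":0,"ry":0,"rz":0,"gripper":0.18},{"dx":-3.7,"dy":0,"dz":1.5,"rx":0,"ry":0,"rz":0,"gripper":0.18},{"dx":0,"dy":0,"dz":0,"rx":0,"ry":0,"rz":0,"gripper":0.18}]'; python3 - <<'E'
from h import *
go([*unbay(-100,145),.018],.073)
E
python3 -m jog '[{"dx":-2.8,"dy":0,"dz":1.1,"rx":0,"ry":0,"rz":0,"gripper":0.18},{"dx":-2.8,"dy":0,"dz":1.1,"rx":0,"ry":0,"rz":0,"gripper":0.18},{"dx":0,"dy":0,"dz":0,"rx":0,"ry":0,"rz":0,"gripper":0.18}]'; python3 - <<'E'
from h import *
go([*unbay(-100,145),.018],.073)
E
```

```text
(np.float64(-84.56609531473535), np.float64(141.01398446335787))
t: 14.03
eef_pos: [0.5926, 0.1471, 0.0873]
tcp_rot: [-3.121, 0.378, 3.045]
ft_force: [-0.9, 0.4, -0.4]
gripper_width: 0.588
t 14.03 point [0.6192 0.143  0.0195] bay [-43.1 142.8] rpy [-178.8   21.6  174.5] F [-0.9  0.4 -0.4] g 0.588
shift mm [ 53.5   1.2 -19.7]
t: 14.28
eef_pos: [0.5983, 0.1466, 0.0874]
tcp_rot: [-3.121, 0.378, 3.045]
ft_force: [-1.1, 0.5, -0.9]
gripper_width: 0.591
t 14.28 point [0.6249 0.1425 0.0196] bay [-37.3 142.8] rpy [-178.8   21.6  174.5] F [-1.1  0.5 -0.9] g 0.591
shift mm [ 58.8   1.1 -21.7]
```

```bash

python3 -m jog '[{"dx":-2.8,"dy":0,"dz":1.1,"rx":0,"ry":0,"rz":0,"gripper":0.18},{"dx":-2.8,"dy":0,"dz":1.1,"rx":0,"ry":0,"rz":0,"gripper":0.18},{"dx":-1.9,"dy":0,"dz":0.7,"rx":0,"ry":0,"rz":0,"gripper":0.18},{"dx":0,"dy":0,"dz":0,"rx":0,"ry":0,"rz":0,"gripper":0.18}]'; python3 - <<'E'
from h import *
go([*unbay(-100,145),.018],.073)
E
python3 -m jog '[{"dx":-1.9,"dy":0,"dz":0.7,"rx":0,"ry":0,"rz":0,"gripper":0.18},{"dx":0,"dy":0,"dz":0,"rx":0,"ry":0,"rz":0,"gripper":0.18}]'; python3 - <<'E'
from h import *
go([*unbay(-100,145),.018],.073)
E
```

```text
t: 14.62
eef_pos: [0.6063, 0.1457, 0.0874]
tcp_rot: [-3.121, 0.378, 3.045]
ft_force: [-0.9, 0.4, -0.4]
gripper_width: 0.589
t 14.62 point [0.633  0.1416 0.0195] bay [-29.2 142.6] rpy [-178.8   21.6  174.5] F [-0.9  0.4 -0.4] g 0.589
shift mm [ 66.4   1.2 -24.7]
t: 14.78
eef_pos: [0.6081, 0.1455, 0.0874]
tcp_rot: [-3.121, 0.377, 3.045]
ft_force: [-2.6, 0.2, -0.5]
gripper_width: 0.589
t 14.78 point [0.6347 0.1414 0.0195] bay [-27.5 142.6] rpy [-178.8   21.6  174.5] F [-2.6  0.2 -0.5] g 0.589
shift mm [ 68.    1.2 -25.3]
```

```bash

python3 -m jog '[{"dx":-0.9,"dy":0,"dz":0.4,"rx":0,"ry":0,"rz":0,"gripper":0.18},{"dx":-0.9,"dy":0,"dz":0.4,"rx":0,"ry":0,"rz":0,"gripper":0.18},{"dx":0,"dy":0,"dz":0,"rx":0,"ry":0,"rz":0,"gripper":0.18}]'; python3 - <<'E'
from h import *
go([*unbay(-100,145),.018],.073)
s=snap('top','t8.png'); a=s['frame'][145:215,160:260,::-1]
cv2.imwrite('pics/v7.png',cv2.resize(a,None,fx=6,fy=6,interpolation=2)); pickle.dump(s,open('top0.pkl','wb'))
E
```

```text
t: 15.03
eef_pos: [0.6091, 0.1454, 0.0869]
tcp_rot: [-3.121, 0.374, 3.045]
ft_force: [-8.0, -0.0, 3.6]
gripper_width: 0.589
t 15.03 point [0.6355 0.1413 0.019 ] bay [-26.7 142.6] rpy [-178.8   21.5  174.5] F [-8.  -0.   3.6] g 0.589
shift mm [ 68.6   1.2 -25.9]
```

```bash

python3 -m jog '[{"dx":14,"dy":0,"dz":-5.5,"rx":0,"ry":0,"rz":0,"gripper":0.18},{"dx":18,"dy":0,"dz":-7,"rx":0,"ry":0,"rz":0,"gripper":0.18},{"dx":28,"dy":0,"dz":-11,"rx":0,"ry":0,"rz":0,"gripper":0.18},{"dx":-10,"dy":0,"dz":-27,"rx":0,"ry":0,"rz":0,"gripper":0.18},{"dx":-11.4,"dy":0,"dz":-29,"rx":0,"ry":0,"rz":0,"gripper":0.18},{"dx":-11.4,"dy":0,"dz":-29,"rx":0,"ry":0,"rz":0,"gripper":0.18},{"dx":-11.4,"dy":0,"dz":-29,"rx":0,"ry":0,"rz":0,"gripper":0.18},{"dx":-11.4,"dy":0,"dz":-29,"rx":0,"ry":0,"rz":0,"gripper":0.18},{"dx":-11.4,"dy":0,"dz":-29,"rx":0,"ry":0,"rz":0,"gripper":0.18},{"dx":-11.4,"dy":0,"dz":-29,"rx":0,"ry":0,"rz":0,"gripper":0.18},{"dx":10,"dy":-35,"dz":-4,"rx":0,"ry":0,"rz":0,"gripper":0.18},{"dx":10,"dy":-35,"dz":-4,"rx":0,"ry":0,"rz":0,"gripper":0.18},{"dx":10,"dy":-35,"dz":-4,"rx":0,"ry":0,"rz":0,"gripper":0.18},{"dx":10,"dy":-35,"dz":-4,"rx":0,"ry":0,"rz":0,"gripper":0.18},{"dx":10,"dy":-35,"dz":-4,"rx":0,"ry":0,"rz":0,"gripper":0.18},{"dx":10,"dy":-35,"dz":-4,"rx":0,"ry":0,"rz":0,"gripper":0.18},{"dx":10,"dy":-35,"dz":-4,"rx":0,"ry":0,"rz":0,"gripper":0.18},{"dx":10,"dy":-35,"dz":-4,"rx":0,"ry":0,"rz":0,"gripper":0.18},{"dx":0,"dy":0,"dz":0,"rx":0,"ry":0,"rz":0,"gripper":0.18}]'; python3 - <<'E'
from h import *
go([*unbay(-210,-208),.018],.073); print(r.read_state()['joint_pos'].round(2))
s=snap('top','t9.png'); a=s['frame'][145:275,160:350,::-1]
cv2.imwrite('pics/v8.png',cv2.resize(a,None,fx=4.2,fy=4.2,interpolation=2)); pickle.dump(s,open('top0.pkl','wb'))
E
```

```text
t: 16.67
eef_pos: [0.4289, -0.1183, 0.3091]
tcp_rot: [-3.118, 0.379, 3.04]
ft_force: [0.2, 1.2, 0.3]
gripper_width: 0.593
t 16.67 point [ 0.4556 -0.1227  0.2413] bay [-183.1 -136.1] rpy [-178.7   21.7  174.2] F [0.2 1.2 0.3] g 0.593
shift mm [106.5 -67.8 199.5]
[-0.6  -0.01  1.9   0.2   0.92 -2.16]
```

View pics/v8.png

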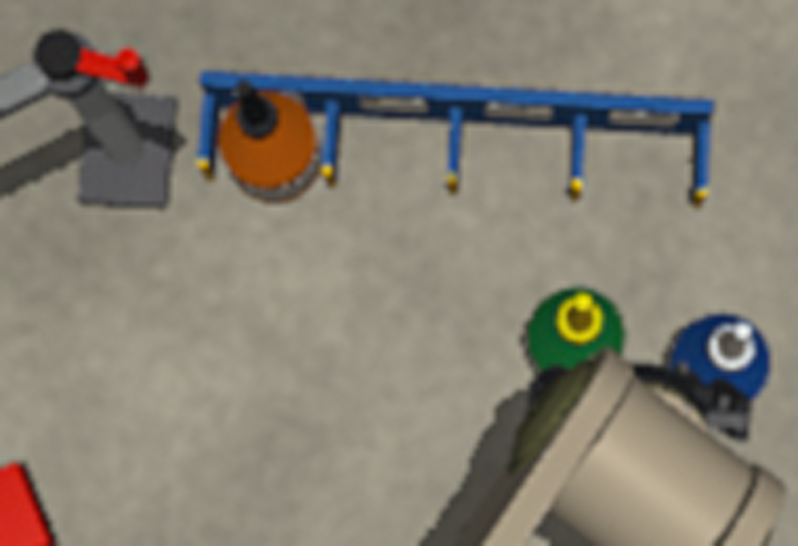

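```bash

python3 -m jog '[{"dx":14,"dy":-34,"dz":-5,"rx":0,"ry":0,"rz":0,"gripper":0.18},{"dx":14,"dy":-34,"dz":-5,"rx":0,"ry":0,"rz":0,"gripper":0.18},{"dx":10,"dy":0,"dz":26,"rx":0,"ry":0,"rz":0,"gripper":0.18},{"dx":10,"dy":0,"dz":26,"rx":0,"ry":0,"rz":0,"gripper":0.18},{"dx":10,"dy":0,"dz":26,"rx":0,"ry":0,"rz":0,"gripper":0.18},{"dx":10,"dy":0,"dz":26,"rx":0,"ry":0,"rz":0,"gripper":0.18},{"dx":10,"dy":0,"dz":26,"rx":0,"ry":0,"rz":0,"gripper":0.18},{"dx":10,"dy":0,"dz":26,"rx":0,"ry":0,"rz":0,"gripper":0.18},{"dx":10,"dy":0,"dz":26,"rx":0,"ry":0,"rz":0,"gripper":0.18},{"dx":8,"dy":0,"dz":20,"rx":0,"ry":0,"rz":0,"gripper":0.18},{"dx":0,"dy":0,"dz":0,"rx":0,"ry":0,"rz":0,"gripper":0.18}]'; python3 - <<'E'
from h import *
go([*unbay(-210,-208),.018],.073); print(r.read_state()['joint_pos'].round(2))
E
```

```text
t: 17.63
eef_pos: [0.3946, -0.1806, 0.0892]
tcp_rot: [-3.125, 0.372, 3.045]
ft_force: [-0.1, 1.1, 1.5]
gripper_width: 0.589
t 17.63 point [ 0.4209 -0.1844  0.0212] bay [-212.4 -200.5] rpy [-179.    21.3  174.5] F [-0.1  1.1  1.5] g 0.589
shift mm [-1.1 -7.5  4. ]
[-0.8   0.37  2.17  0.66  0.37 -2.86]
```

```bash

python3 -m jog '[{"dx":18,"dy":0,"dz":-7,"rx":0,"ry":0,"rz":0,"gripper":0.18},{"dx":18,"dy":0,"dz":-7,"rx":0,"ry":0,"rz":0,"gripper":0.18},{"dx":-7,"dy":0,"dz":-18,"rx":0,"ry":0,"rz":0,"gripper":0.18},{"dx":-7,"dy":0,"dz":-18,"rx":0,"ry":0,"rz":0,"gripper":0.18},{"dx":-7,"dy":0,"dz":-18,"rx":0,"ry":0,"rz":0,"gripper":0.18},{"dx":-7,"dy":0,"dz":-18,"rx":0,"ry":0,"rz":0,"gripper":0.18},{"dx":0,"dy":0,"dz":0,"rx":0,"ry":6.5,"rz":0,"gripper":0.18},{"dx":0,"dy":0,"dz":0,"rx":0,"ry":6.5,"rz":0,"gripper":0.18},{"dx":0,"dy":0,"dz":0,"rx":0,"ry":6.5,"rz":0,"gripper":0.18},{"dx":0,"dy":0,"dz":0,"rx":1,"ry":2,"rz":0,"gripper":0.18},{"dx":0,"dy":0,"dz":0,"rx":0,"ry":0,"rz":7,"gripper":0.18},{"dx":0,"dy":0,"dz":0,"rx":0,"ry":0,"rz":7,"gripper":0.18},{"dx":0,"dy":0,"dz":0,"rx":0,"ry":0,"rz":7,"gripper":0.18},{"dx":0,"dy":0,"dz":0,"rx":0,"ry":0,"rz":7,"gripper":0.18},{"dx":0,"dy":0,"dz":0,"rx":0,"ry":0,"rz":7,"gripper":0.18},{"dx":0,"dy":0,"dz":0,"rx":0,"ry":0,"rz":7,"gripper":0.18}]'; python3 - <<'E'
from h import *
go([*unbay(-270,-215),.13],.073); print(r.read_state()['joint_pos'].round(2))
E
```

```text
t: 18.97
eef_pos: [0.3654, -0.1739, 0.1791]
tcp_rot: [-3.101, 0.02, 2.293]
ft_force: [-0.5, -0.5, -0.4]
gripper_width: 0.587
t 18.97 point [ 0.3641 -0.177   0.1062] bay [-269.6 -198. ] rpy [-177.7    1.1  131.4] F [-0.5 -0.5 -0.4] g 0.587
shift mm [-11.9 -13.6 -23.1]
[-0.72  0.21  2.   -0.05  0.92 -1.4 ]
```

```bash

python3 -m jog '[{"dx":0,"dy":0,"dz":0,"rx":0,"ry":0,"rz":7.1,"gripper":0.18},{"dx":0,"dy":0,"dz":0,"rx":0,"ry":0,"rz":7.1,"gripper":0.18},{"dx":0,"dy":0,"dz":0,"rx":0,"ry":0,"rz":7.1,"gripper":0.18},{"dx":0,"dy":0,"dz":0,"rx":0,"ry":0,"rz":7.1,"gripper":0.18},{"dx":0,"dy":0,"dz":0,"rx":0,"ry":0,"rz":7.1,"gripper":0.18},{"dx":0,"dy":0,"dz":0,"rx":0,"ry":0,"rz":7.1,"gripper":0.18},{"dx":0,"dy":0,"dz":0,"rx":0,"ry":0,"rz":7.1,"gripper":0.18},{"dx":0,"dy":0,"dz":0,"rx":0,"ry":0,"rz":7.1,"gripper":0.18},{"dx":0,"dy":0,"dz":0,"rx":0,"ry":0,"rz":7.1,"gripper":0.18},{"dx":0,"dy":0,"dz":0,"rx":0,"ry":0,"rz":7.1,"gripper":0.18},{"dx":0,"dy":0,"dz":0,"rx":0,"ry":0,"rz":7.1,"gripper":0.18},{"dx":0,"dy":0,"dz":0,"rx":0,"ry":0,"rz":7.1,"gripper":0.18},{"dx":0,"dy":0,"dz":0,"rx":0,"ry":0,"rz":7.1,"gripper":0.18},{"dx":0,"dy":0,"dz":0,"rx":0,"ry":0,"rz":7.1,"gripper":0.18},{"dx":0,"dy":0,"dz":0,"rx":0,"ry":0,"rz":7.1,"gripper":0.18},{"dx":0,"dy":0,"dz":0,"rx":0,"ry":0,"rz":7.1,"gripper":0.18},{"dx":0,"dy":0,"dz":0,"rx":0,"ry":0,"rz":7.1,"gripper":0.18},{"dx":0,"dy":0,"dz":0,"rx":0,"ry":0,"rz":0,"gripper":0.18}]'; python3 - <<'E'
from h import *
go([*unbay(-270,-215),.13],.073); print(r.read_state()['joint_pos'].round(2))
st=r.read_state(); c=R.from_euler('xyz',st['tcp_rot']); w=R.from_euler('xyz',[np.pi,0,np.radians(-4.95+15)])*R.from_euler('y',np.radians(22)); print((c.inv()*w).as_rotvec(degrees=True))
E
```

```text
t: 20.47
eef_pos: [0.3654, -0.1739, 0.1789]
tcp_rot: [3.104, 0.025, 0.187]
ft_force: [-0.6, -0.6, 1.2]
gripper_width: 0.588
t 20.47 point [ 0.3641 -0.1769  0.106 ] bay [-269.6 -197.9] rpy [177.9   1.4  10.7] F [-0.6 -0.6  1.2] g 0.588
shift mm [ -5.6  17.2 -23.2]
[-0.72  0.21  2.   -0.05  0.92  0.7 ]
[ 1.9827792 23.3916231  1.0892627]
```

```bash

python3 -m jog '[{"dx":0,"dy":5,"dz":0,"rx":0.5,"ry":5.85,"rz":0.27,"gripper":0.18},{"dx":0,"dy":5,"dz":0,"rx":0.5,"ry":5.85,"rz":0.27,"gripper":0.18},{"dx":0,"dy":5,"dz":0,"rx":0.5,"ry":5.85,"rz":0.27,"gripper":0.18},{"dx":0,"dy":5,"dz":0,"rx":0.5,"ry":5.85,"rz":0.27,"gripper":0.18},{"dx":0,"dy":0,"dz":0,"rx":0,"ry":0,"rz":0,"gripper":0.18}]'; python3 - <<'E'
from h import *
go([*unbay(-206,-222),.018],.073); print(r.read_state()['joint_pos'].round(2))
E
```

```text
t: 20.88
eef_pos: [0.3684, -0.1942, 0.1786]
tcp_rot: [-3.14, -0.388, 0.181]
ft_force: [-0.7, 0.5, -0.3]
gripper_width: 0.589
t 20.88 point [ 0.3955 -0.1891  0.111 ] bay [-237.3 -207.4] rpy [-179.9  -22.2   10.4] F [-0.7  0.5 -0.3] g 0.589
shift mm [-10.8  22.6  96. ]
[-0.93  0.16  2.12  0.52  0.76  0.1 ]
```

```bash

python3 -m jog '[{"dx":-2,"dy":11,"dz":0,"rx":0,"ry":0,"rz":0,"gripper":0.18},{"dx":-2,"dy":11,"dz":12,"rx":0,"ry":0,"rz":0,"gripper":0.18},{"dx":-2,"dy":0,"dz":21,"rx":0,"ry":0,"rz":0,"gripper":0.18},{"dx":-2,"dy":0,"dz":21,"rx":0,"ry":0,"rz":0,"gripper":0.18},{"dx":-2,"dy":0,"dz":21,"rx":0,"ry":0,"rz":0,"gripper":0.18},{"dx":-2,"dy":0,"dz":20,"rx":0,"ry":0,"rz":0,"gripper":0.18},{"dx":0,"dy":0,"dz":0,"rx":0,"ry":0,"rz":0,"gripper":0.18}]'; python3 - <<'E'
from h import *
go([*unbay(-206,-222),.018],.073); print(r.read_state()['joint_pos'].round(2))
s=snap('top','t10.png'); a=s['frame'][170:270,240:370,::-1]
cv2.imwrite('pics/v9.png',cv2.resize(a,None,fx=6,fy=6,interpolation=2)); pickle.dump(s,open('top0.pkl','wb'))
# move vectors: tool shift for bay displacement
st=r.read_state(); Rm=R.from_euler('xyz',st['tcp_rot']).as_matrix()
for d in ((28,7),(87,71),(65,0)): print(d,(Rm.T@np.append(xa*d[0]+ya*d[1],0)).round(1))
E
```

```text
t: 21.47
eef_pos: [0.397, -0.2095, 0.0829]
tcp_rot: [-3.134, -0.379, 0.181]
ft_force: [-0.3, 0.8, 0.2]
gripper_width: 0.589
t 21.47 point [ 0.4235 -0.204   0.0151] bay [-208.1 -219.8] rpy [-179.5  -21.7   10.4] F [-0.3  0.8  0.2] g 0.589
shift mm [ 2.4  2.6 -2.2]
[-0.89  0.43  2.09  0.69  0.54 -0.09]
(28, 7) [26.8  0.7 10.7]
(87, 71) [ 95.3 -45.2  38.5]
(65, 0) [58.2 17.4 23.2]
```

View pics/v9.png

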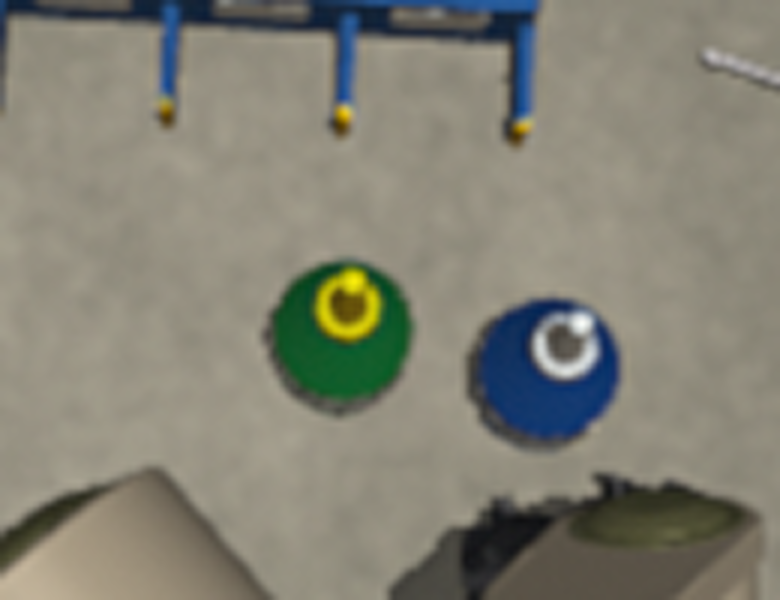

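```bash

python3 -m jog '[{"dx":-12,"dy":-3.4,"dz":-6,"rx":0,"ry":0,"rz":0,"gripper":0.18},{"dx":-12,"dy":-3.4,"dz":-6,"rx":0,"ry":0,"rz":0,"gripper":0.18},{"dx":6.5,"dy":-25.5,"dz":2.8,"rx":0,"ry":0,"rz":0,"gripper":0.18},{"dx":6.5,"dy":-25.5,"dz":2.8,"rx":0,"ry":0,"rz":0,"gripper":0.18},{"dx":6.5,"dy":-25.5,"dz":2.8,"rx":0,"ry":0,"rz":0,"gripper":0.18},{"dx":6.5,"dy":-25.5,"dz":2.8,"rx":0,"ry":0,"rz":0,"gripper":0.18},{"dx":12,"dy":3,"dz":4.5,"rx":0,"ry":0,"rz":0,"gripper":0.18},{"dx":0,"dy":0,"dz":0,"rx":0,"ry":0,"rz":0,"gripper":0.18}]'; python3 - <<'E'
from h import *
go([*unbay(-164,-107),.018],.073); print(r.read_state()['joint_pos'].round(2))
st=r.read_state(); Rm=R.from_euler('xyz',st['tcp_rot']).as_matrix()
for d in ((10,0),(0,10)): print(d,(Rm.T@np.append(xa*d[0]+ya*d[1],0)).round(2))
s=pickle.load(open('top0.pkl','rb'))
print('green',bay(c2w(s,341,331,.06,(240,170),6)),'blue',bay(c2w(s,547,369,.06,(240,170),6)))
E
```

```text
t: 22.18
eef_pos: [0.3937, -0.1036, 0.0891]
tcp_rot: [-3.141, -0.386, 0.184]
ft_force: [-0.1, -0.7, -0.2]
gripper_width: 0.592
t 22.18 point [ 0.4207 -0.0985  0.0215] bay [-220.  -114.9] rpy [-180.   -22.1   10.5] F [-0.1 -0.7 -0.2] g 0.592
shift mm [50.7  7.4 24.3]
[-0.69  0.34  2.24  0.78  0.42  0.  ]
(10, 0) [8.93 2.67 3.62]
(0, 10) [ 2.48 -9.64  1.01]
green (np.float64(-136.4498225223717), np.float64(-99.59036733108766)) blue (np.float64(-150.09005121268447), np.float64(-207.67673979041788))
```

```bash

python3 -m jog '[{"dx":10,"dy":1.5,"dz":4.9,"rx":0,"ry":0,"rz":0,"gripper":0.18},{"dx":10,"dy":1.5,"dz":4.9,"rx":0,"ry":0,"rz":0,"gripper":0.18},{"dx":10,"dy":1.5,"dz":4.8,"rx":0,"ry":0,"rz":0,"gripper":0.18},{"dx":7,"dy":1.5,"dz":3.3,"rx":0,"ry":0,"rz":0,"gripper":0.18},{"dx":7,"dy":1,"dz":3.2,"rx":0,"ry":0,"rz":0,"gripper":0.18},{"dx":6.7,"dy":0.4,"dz":3.2,"rx":0,"ry":0,"rz":0,"gripper":0.18},{"dx":6.6,"dy":-2.5,"dz":2.7,"rx":0,"ry":0,"rz":0,"gripper":0.18},{"dx":6.6,"dy":-2.5,"dz":2.7,"rx":0,"ry":0,"rz":0,"gripper":0.18},{"dx":6.6,"dy":-2.5,"dz":2.7,"rx":0,"ry":0,"rz":0,"gripper":0.18},{"dx":6.6,"dy":-2.5,"dz":2.7,"rx":0,"ry":0,"rz":0,"gripper":0.18},{"dx":6.6,"dy":-2.5,"dz":2.7,"rx":0,"ry":0,"rz":0,"gripper":0.18},{"dx":6.6,"dy":-2.5,"dz":2.7,"rx":0,"ry":0,"rz":0,"gripper":0.18},{"dx":6.6,"dy":-2.5,"dz":2.7,"rx":0,"ry":0,"rz":0,"gripper":0.18},{"dx":6.6,"dy":-2.5,"dz":2.7,"rx":0,"ry":0,"rz":0,"gripper":0.18},{"dx":0,"dy":0,"dz":0,"rx":0,"ry":0,"rz":0,"gripper":0.18}]'; python3 - <<'E'
from h import *
go([*unbay(-91,-55),.018],.073); print(r.read_state()['joint_pos'].round(2))
s=snap('top','t11.png'); a=s['frame'][150:260,220:360,::-1]
cv2.imwrite('pics/v10.png',cv2.resize(a,None,fx=5,fy=5,interpolation=2)); pickle.dump(s,open('top0.pkl','wb'))
E
```

```text
t: 23.43
eef_pos: [0.5018, -0.0717, 0.0848]
tcp_rot: [-3.139, -0.385, 0.181]
ft_force: [0.7, -0.4, -0.9]
gripper_width: 0.591
t 23.43 point [ 0.5288 -0.0666  0.0172] bay [-115.1  -73.8] rpy [-179.9  -22.1   10.3] F [ 0.7 -0.4 -0.9] g 0.591
shift mm [ 26.4 -11.8   9.9]
[-0.46  0.49  1.97  0.57  0.43  0.44]
```

View pics/v10.png

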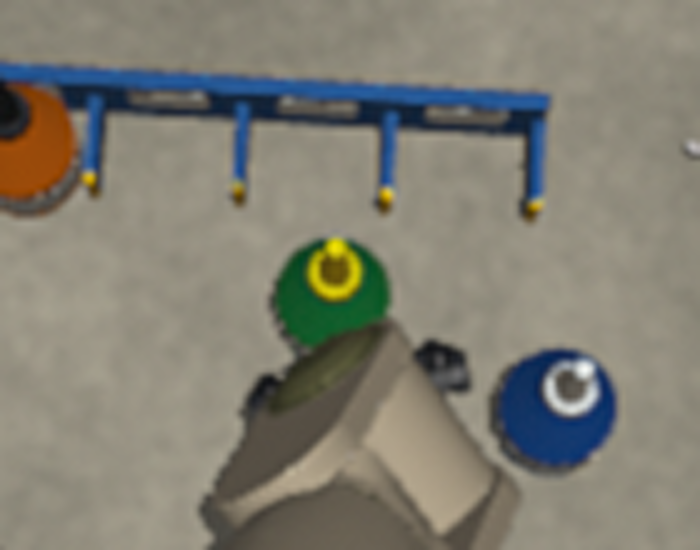

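```bash

python3 -m jog '[{"dx":7,"dy":-2.7,"dz":2.8,"rx":0,"ry":0,"rz":0,"gripper":0.18},{"dx":7,"dy":-2.7,"dz":2.8,"rx":0,"ry":0,"rz":0,"gripper":0.18},{"dx":7,"dy":-2.7,"dz":2.8,"rx":0,"ry":0,"rz":0,"gripper":0.18},{"dx":0,"dy":-4.8,"dz":0,"rx":-1.9,"ry":0,"rz":4.6,"gripper":0.18},{"dx":0,"dy":-4.8,"dz":0,"rx":-1.9,"ry":0,"rz":4.6,"gripper":0.18},{"dx":0,"dy":-4.8,"dz":0,"rx":-1.9,"ry":0,"rz":4.6,"gripper":0.18},{"dx":0,"dy":0,"dz":0,"rx":0,"ry":0,"rz":0,"gripper":0.18}]'; python3 - <<'E'
from h import *
go([*unbay(-27,-48),.018],.073); print(r.read_state()['joint_pos'].round(2))
s=pickle.load(open('top0.pkl','rb')); print(bay(c2w(s,332,296,.06,(220,150),5)))
s=snap('top','t12.png'); hsv=cv2.cvtColor(s['frame'],cv2.COLOR_RGB2HSV)
m=cv2.inRange(hsv,np.array((20,150,130)),np.array((35,255,255))); m[:185]=0;m[235:]=0
n,l,st,c=cv2.connectedComponentsWithStats(m); 
for i in range(1,n): 
  if st[i,4]>3: print(st[i].tolist(), c[i].round(1), 'as spout z.118',np.round(bay(p2w(s,*c[i],.118)),1))
m=cv2.inRange(hsv,np.array((55,120,30)),np.array((75,255,255))); m[:,:220]=0; m[:,340:]=0; m[:170]=0;m[260:]=0; print(cv2.boundingRect(m))
E
```

```text
t: 24.07
eef_pos: [0.52, -0.0447, 0.0843]
tcp_rot: [-3.139, -0.383, -0.08]
ft_force: [-0.8, 0.5, 0.5]
gripper_width: 0.59
t 24.07 point [ 0.5472 -0.0467  0.0165] bay [-98.5 -52.4] rpy [-179.9  -21.9   -4.6] F [-0.8  0.5  0.5] g 0.59
shift mm [66.9 -3.9 25.4]
[-0.35  0.51  1.94  0.31  0.34  1.03]
(np.float64(-87.50046044264641), np.float64(-64.08612633157996))
[236, 185, 3, 2, 5] [237.2 185.4] as spout z.118 [-33.7  90.6]
[296, 188, 2, 3, 5] [296.6 188.8] as spout z.118 [-33.6 -91.4]
[277, 191, 11, 12, 66] [282.6 197.3] as spout z.118 [-62.8 -50.2]
(272, 192, 22, 22)
```

```bash

python3 -m jog '[{"dx":7.4,"dy":-1,"dz":2.9,"rx":0,"ry":0,"rz":0,"gripper":0.18},{"dx":7.4,"dy":-1,"dz":2.9,"rx":0,"ry":0,"rz":0,"gripper":0.18},{"dx":7.4,"dy":-1,"dz":2.9,"rx":0,"ry":0,"rz":0,"gripper":0.18},{"dx":7.4,"dy":-1,"dz":2.9,"rx":0,"ry":0,"rz":0,"gripper":0.18},{"dx":7.4,"dy":0,"dz":2.9,"rx":0,"ry":0,"rz":0,"gripper":0.18},{"dx":7.4,"dy":0,"dz":2.9,"rx":0,"ry":0,"rz":0,"gripper":0.18},{"dx":7.4,"dy":0,"dz":2.9,"rx":0,"ry":0,"rz":0,"gripper":0.18},{"dx":3.7,"dy":0,"dz":1.4,"rx":0,"ry":0,"rz":0,"gripper":0.18},{"dx":3.7,"dy":0,"dz":1.4,"rx":0,"ry":0,"rz":0,"gripper":0.18},{"dx":1.9,"dy":0,"dz":0.7,"rx":0,"ry":0,"rz":0,"gripper":0.18},{"dx":0,"dy":0,"dz":0,"rx":0,"ry":0,"rz":0,"gripper":0.18}]'; python3 - <<'E'
from h import *
go([*unbay(-27,-48),.018],.073)
E
```

```text
t: 25.03
eef_pos: [0.5863, -0.046, 0.0846]
tcp_rot: [-3.14, -0.383, -0.077]
ft_force: [-0.2, 0.9, 0.3]
gripper_width: 0.594
t 25.03 point [ 0.6135 -0.048   0.0169] bay [-32.2 -47.9] rpy [-179.9  -22.    -4.4] F [-0.2  0.9  0.3] g 0.594
shift mm [5.3 0.1 0.9]
```

```bash

python3 -m jog '[{"dx":1.9,"dy":0,"dz":0.7,"rx":0,"ry":0,"rz":0,"gripper":0.18},{"dx":1.9,"dy":0,"dz":0.7,"rx":0,"ry":0,"rz":0,"gripper":0.18},{"dx":0.9,"dy":0,"dz":0.3,"rx":0,"ry":0,"rz":0,"gripper":0.18},{"dx":0,"dy":0,"dz":0,"rx":0,"ry":0,"rz":0,"gripper":0.18}]'; python3 - <<'E'
from h import *
go([*unbay(-27,-48),.018],.073)
E
python3 -m jog '[{"dx":0.9,"dy":0,"dz":0.4,"rx":0,"ry":0,"rz":0,"gripper":0.18},{"dx":0,"dy":0,"dz":0,"rx":0,"ry":0,"rz":0,"gripper":0.18}]'; python3 -m jog '[{"dx":0.9,"dy":0,"dz":0.4,"rx":0,"ry":0,"rz":0,"gripper":0.18},{"dx":0,"dy":0,"dz":0,"rx":0,"ry":0,"rz":0,"gripper":0.18}]'
```

```text
t: 25.37
eef_pos: [0.5911, -0.0464, 0.0848]
tcp_rot: [-3.14, -0.383, -0.077]
ft_force: [-0.8, 0.3, -1.7]
gripper_width: 0.589
t 25.37 point [ 0.6183 -0.0483  0.0171] bay [-27.4 -47.9] rpy [-179.9  -21.9   -4.4] F [-0.8  0.3 -1.7] g 0.589
shift mm [ 0.7  0.1 -0.7]
t: 25.53
eef_pos: [0.5917, -0.0464, 0.0845]
tcp_rot: [-3.139, -0.382, -0.077]
ft_force: [-3.7, 0.5, 0.6]
gripper_width: 0.589
t: 25.7
eef_pos: [0.5923, -0.0464, 0.0843]
tcp_rot: [-3.139, -0.381, -0.077]
ft_force: [-7.0, -0.8, 2.3]
gripper_width: 0.589
```

```bash

python3 -m jog '[{"dx":-11,"dy":0,"dz":-5,"rx":0,"ry":0,"rz":0,"gripper":0.18},{"dx":-20,"dy":0,"dz":-9,"rx":0,"ry":0,"rz":0,"gripper":0.18},{"dx":-30,"dy":0,"dz":-12.5,"rx":0,"ry":0,"rz":0,"gripper":0.18},{"dx":-31,"dy":0,"dz":-12.5,"rx":0,"ry":0,"rz":0,"gripper":0.18},{"dx":-31,"dy":0,"dz":-12.5,"rx":0,"ry":0,"rz":0,"gripper":0.18},{"dx":-31,"dy":0,"dz":-12.5,"rx":0,"ry":0,"rz":0,"gripper":0.18},{"dx":-31,"dy":0,"dz":-12.5,"rx":0,"ry":0,"rz":0,"gripper":0.18},{"dx":0,"dy":30,"dz":0,"rx":0.9,"ry":0,"rz":-2.3,"gripper":0.18},{"dx":0,"dy":30,"dz":0,"rx":0.9,"ry":0,"rz":-2.3,"gripper":0.18},{"dx":0,"dy":30,"dz":0,"rx":0.9,"ry":0,"rz":-2.3,"gripper":0.18},{"dx":0,"dy":30,"dz":0,"rx":0.9,"ry":0,"rz":-2.3,"gripper":0.18},{"dx":-4,"dy":30,"dz":0,"rx":1,"ry":0,"rz":-2.3,"gripper":0.18},{"dx":-4,"dy":30,"dz":0,"rx":1,"ry":0,"rz":-2.3,"gripper":0.18},{"dx":0,"dy":0,"dz":0,"rx":0,"ry":0,"rz":0,"gripper":0.18}]'; python3 - <<'E'
from h import *
go([*unbay(-206,-222),.018],.073); print(r.read_state()['joint_pos'].round(2))
s=snap('top','t13.png'); a=s['frame'][145:270,160:350,::-1]
cv2.imwrite('pics/v11.png',cv2.resize(a,None,fx=4.2,fy=4.2,interpolation=2)); pickle.dump(s,open('top0.pkl','wb'))
E
```

```text
t: 26.87
eef_pos: [0.3919, -0.2129, 0.0841]
tcp_rot: [3.138, -0.384, 0.176]
ft_force: [0.6, -0.0, 0.9]
gripper_width: 0.588
t 26.87 point [ 0.4189 -0.2084  0.0164] bay [-212.3 -224.6] rpy [179.8 -22.   10.1] F [ 0.6 -0.   0.9] g 0.588
shift mm [ 6.9 -0.9  1. ]
[-0.9   0.42  2.11  0.71  0.53 -0.11]
```

View pics/v11.png

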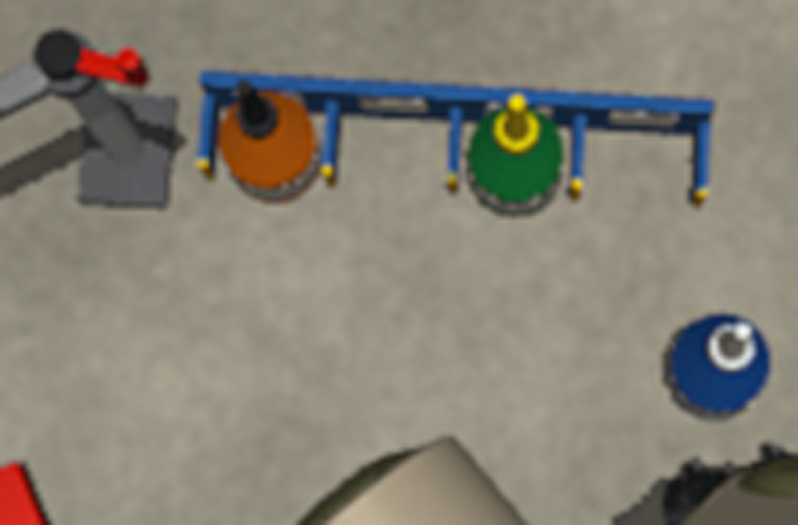

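```bash

python3 -m jog '[{"dx":8,"dy":0,"dz":3.2,"rx":0,"ry":0,"rz":0,"gripper":0.18},{"dx":8,"dy":0,"dz":3.2,"rx":0,"ry":0,"rz":0,"gripper":0.18},{"dx":8,"dy":0,"dz":3.2,"rx":0,"ry":0,"rz":0,"gripper":0.18},{"dx":8,"dy":0,"dz":3.2,"rx":0,"ry":0,"rz":0,"gripper":0.18},{"dx":7.6,"dy":-3.3,"dz":3.1,"rx":0,"ry":0,"rz":0,"gripper":0.18},{"dx":7.6,"dy":-3.3,"dz":3.1,"rx":0,"ry":0,"rz":0,"gripper":0.18},{"dx":7.6,"dy":-3.3,"dz":3.1,"rx":0,"ry":0,"rz":0,"gripper":0.18},{"dx":7.6,"dy":-3.3,"dz":3.1,"rx":0,"ry":0,"rz":0,"gripper":0.18},{"dx":7.6,"dy":-3.3,"dz":3,"rx":0,"ry":0,"rz":0,"gripper":0.18},{"dx":7.6,"dy":-3.3,"dz":3,"rx":0,"ry":0,"rz":0,"gripper":0.18},{"dx":7.6,"dy":-3.3,"dz":3,"rx":0,"ry":0,"rz":0,"gripper":0.18},{"dx":7.6,"dy":-3.3,"dz":3,"rx":0,"ry":0,"rz":0,"gripper":0.18},{"dx":7.6,"dy":-3.3,"dz":3,"rx":0,"ry":0,"rz":0,"gripper":0.18},{"dx":7.6,"dy":-3.3,"dz":3,"rx":0,"ry":0,"rz":0,"gripper":0.18},{"dx":0,"dy":0,"dz":0,"rx":0,"ry":0,"rz":0,"gripper":0.18}]'; python3 - <<'E'
from h import *
go([*unbay(-94,-151),.018],.073)
s=snap('top','t14.png'); a=s['frame'][145:270,220:370,::-1]
cv2.imwrite('pics/v12.png',cv2.resize(a,None,fx=4.2,fy=4.2,interpolation=2)); pickle.dump(s,open('top0.pkl','wb'))
hsv=cv2.cvtColor(s['frame'],cv2.COLOR_RGB2HSV)
m=cv2.inRange(hsv,np.array((105,120,30)),np.array((120,255,255))); m[:195]=0; m[:,280:][:,80:]=0; m[:,:280]=0
x,y,w,h=cv2.boundingRect(m); print(x,y,w,h, bay(p2w(s,x+w/2,y+12,.06)))
E
```

```text
t: 28.17
eef_pos: [0.5006, -0.1527, 0.0838]
tcp_rot: [-3.139, -0.383, 0.178]
ft_force: [-0.1, -0.9, -0.2]
gripper_width: 0.589
t 28.17 point [ 0.5274 -0.1477  0.0161] bay [-109.5 -154.8] rpy [-179.9  -21.9   10.2] F [-0.1 -0.9 -0.2] g 0.589
shift mm [15.5  0.4  4.2]
301 197 23 23 (np.float64(-81.99423090843054), np.float64(-146.15681918822133))
```

```bash

python3 -m jog '[{"dx":0,"dy":-4.8,"dz":0,"rx":-1.9,"ry":0,"rz":4.6,"gripper":0.18},{"dx":0,"dy":-4.8,"dz":0,"rx":-1.9,"ry":0,"rz":4.6,"gripper":0.18},{"dx":0,"dy":-4.8,"dz":0,"rx":-1.9,"ry":0,"rz":4.6,"gripper":0.18},{"dx":0,"dy":0,"dz":0,"rx":0,"ry":0,"rz":0,"gripper":0.18}]'; python3 - <<'E'
from h import *
go([*unbay(-27,-144),.018],.073)
s=snap('top','t15.png')
hsv=cv2.cvtColor(s['frame'],cv2.COLOR_RGB2HSV)
m=cv2.inRange(hsv,np.array((105,120,30)),np.array((120,255,255))); m[:195]=0; m[:,280:][:,80:]=0; m[:,:280]=0
x,y,w,h=cv2.boundingRect(m); print(x,y,w,h, bay(p2w(s,x+w/2,y+12,.06)))
E
```

```text
t: 28.55
eef_pos: [0.4979, -0.1384, 0.0836]
tcp_rot: [-3.141, -0.381, -0.086]
ft_force: [-0.2, 0.1, 0.1]
gripper_width: 0.589
t 28.55 point [ 0.525  -0.1407  0.0158] bay [-112.4 -148. ] rpy [-180.   -21.8   -4.9] F [-0.2  0.1  0.1] g 0.589
shift mm [80.1 -3.9 29.8]
301 197 23 21 (np.float64(-81.99423090843054), np.float64(-146.15681918822133))
```

```bash

python3 -m jog '[{"dx":7.4,"dy":-1,"dz":2.9,"rx":0,"ry":0,"rz":0,"gripper":0.18},{"dx":7.4,"dy":-1,"dz":2.9,"rx":0,"ry":0,"rz":0,"gripper":0.18},{"dx":7.4,"dy":-1,"dz":2.9,"rx":0,"ry":0,"rz":0,"gripper":0.18},{"dx":7.4,"dy":-1,"dz":2.9,"rx":0,"ry":0,"rz":0,"gripper":0.18},{"dx":7.4,"dy":0,"dz":2.9,"rx":0,"ry":0,"rz":0,"gripper":0.18},{"dx":7.4,"dy":0,"dz":2.9,"rx":0,"ry":0,"rz":0,"gripper":0.18},{"dx":7.4,"dy":0,"dz":2.9,"rx":0,"ry":0,"rz":0,"gripper":0.18},{"dx":7.4,"dy":0,"dz":2.8,"rx":0,"ry":0,"rz":0,"gripper":0.18},{"dx":7.4,"dy":0,"dz":2.8,"rx":0,"ry":0,"rz":0,"gripper":0.18},{"dx":3.7,"dy":0,"dz":1.4,"rx":0,"ry":0,"rz":0,"gripper":0.18},{"dx":3.7,"dy":0,"dz":1.4,"rx":0,"ry":0,"rz":0,"gripper":0.18},{"dx":1.9,"dy":0,"dz":0.7,"rx":0,"ry":0,"rz":0,"gripper":0.18},{"dx":0,"dy":0,"dz":0,"rx":0,"ry":0,"rz":0,"gripper":0.18}]'; python3 - <<'E'
from h import *
go([*unbay(-27,-144),.018],.073)
E
python3 -m jog '[{"dx":0.9,"dy":0,"dz":0.3,"rx":0,"ry":0,"rz":0,"gripper":0.18},{"dx":0.9,"dy":0,"dz":0.3,"rx":0,"ry":0,"rz":0,"gripper":0.18},{"dx":0,"dy":0,"dz":0,"rx":0,"ry":0,"rz":0,"gripper":0.18}]'
```

```text
t: 29.68
eef_pos: [0.5802, -0.1425, 0.0846]
tcp_rot: [-3.141, -0.382, -0.083]
ft_force: [-1.7, 0.2, -1.3]
gripper_width: 0.584
t 29.68 point [ 0.6073 -0.1447  0.0169] bay [ -30.1 -144.9] rpy [-180.   -21.9   -4.8] F [-1.7  0.2 -1.3] g 0.584
shift mm [ 3.3 -0.9  0.1]
t: 29.93
eef_pos: [0.5818, -0.1426, 0.0847]
tcp_rot: [-3.141, -0.382, -0.083]
ft_force: [-1.4, -0.3, -0.5]
gripper_width: 0.591
```

```bash

python3 -m jog '[{"dx":0.9,"dy":0,"dz":0.3,"rx":0,"ry":0,"rz":0,"gripper":0.18},{"dx":0.9,"dy":0,"dz":0.3,"rx":0,"ry":0,"rz":0,"gripper":0.18},{"dx":0,"dy":0,"dz":0,"rx":0,"ry":0,"rz":0,"gripper":0.18}]';python3 -m jog '[{"dx":0.9,"dy":0,"dz":0.4,"rx":0,"ry":0,"rz":0,"gripper":0.18},{"dx":0,"dy":0,"dz":0,"rx":0,"ry":0,"rz":0,"gripper":0.18}]'; python3 - <<'E'
from h import *
go([*unbay(-27,-144),.018],.073)
E
```

```text
t: 30.18
eef_pos: [0.5835, -0.1427, 0.0846]
tcp_rot: [-3.141, -0.381, -0.083]
ft_force: [-3.2, 0.1, -1.0]
gripper_width: 0.59
t: 30.35
eef_pos: [0.584, -0.1427, 0.0844]
tcp_rot: [-3.141, -0.38, -0.083]
ft_force: [-8.7, 0.2, 2.6]
gripper_width: 0.594
t 30.35 point [ 0.6109 -0.1448  0.0166] bay [ -26.5 -144.7] rpy [-179.9  -21.7   -4.8] F [-8.7  0.2  2.6] g 0.594
shift mm [ 0.  -0.7 -1.5]
```

```bash

python3 -m jog '[{"dx":-11,"dy":0,"dz":-5,"rx":0,"ry":0,"rz":0,"gripper":0.18},{"dx":-20,"dy":0,"dz":-8,"rx":0,"ry":0,"rz":0,"gripper":0.18},{"dx":-28,"dy":0,"dz":-11,"rx":0,"ry":0,"rz":0,"gripper":0.18},{"dx":-28,"dy":0,"dz":-11,"rx":0,"ry":0,"rz":0,"gripper":0.18},{"dx":12,"dy":0,"dz":-33,"rx":0,"ry":-3.6,"rz":0,"gripper":-0.3},{"dx":10,"dy":0,"dz":-34,"rx":0,"ry":-3.6,"rz":0,"gripper":-0.3},{"dx":8,"dy":0,"dz":-34,"rx":0,"ry":-3.6,"rz":0,"gripper":-0.3},{"dx":6,"dy":0,"dz":-35,"rx":0,"ry":-3.6,"rz":0,"gripper":-0.3},{"dx":4,"dy":0,"dz":-36,"rx":0,"ry":-3.6,"rz":0,"gripper":-0.3},{"dx":2,"dy":0,"dz":-36,"rx":0,"ry":-3.6,"rz":0,"gripper":-0.3},{"dx":0,"dy":0,"dz":-36,"rx":0,"ry":0,"rz":0,"gripper":-0.3},{"dx":0,"dy":0,"dz":-36,"rx":0,"ry":0,"rz":0,"gripper":-0.3},{"dx":0,"dy":0,"dz":-30,"rx":0,"ry":0,"rz":0,"gripper":-0.3},{"dx":0,"dy":-35,"dz":0,"rx":0,"ry":0,"rz":0,"gripper":-0.3},{"dx":0,"dy":-35,"dz":0,"rx":0,"ry":0,"rz":0,"gripper":-0.3},{"dx":0,"dy":-35,"dz":0,"rx":0,"ry":0,"rz":0,"gripper":-0.3},{"dx":0,"dy":-35,"dz":0,"rx":0,"ry":0,"rz":0,"gripper":-0.3},{"dx":0,"dy":-35,"dz":0,"rx":0,"ry":0,"rz":0,"gripper":-0.3},{"dx":0,"dy":-35,"dz":0,"rx":0,"ry":0,"rz":0,"gripper":-0.3},{"dx":0,"dy":0,"dz":0,"rx":0,"ry":0,"rz":0,"gripper":-0.3}]'; python3 - <<'E'
from h import *
go([*unbay(-74,385),.40]); print(r.read_state()['joint_pos'].round(2))
s=snap('top','t16.png'); s2=snap('scene','s16.png')
a=cv2.resize(s['frame'][140:240,140:350,::-1],(798,380),interpolation=2); b=cv2.resize(s2['frame'][140:400,150:500,::-1],None,fx=1,fy=1)
cv2.imwrite('pics/v13.png',a); cv2.imwrite('pics/v13b.png',cv2.resize(b,None,fx=2.2,fy=2.2,interpolation=2)); pickle.dump((s,s2),open('p16.pkl','wb'))
E
```

```text
t: 32.02
eef_pos: [0.501, 0.0793, 0.3975]
tcp_rot: [-3.137, -0.015, -0.077]
ft_force: [0.3, 0.4, -0.7]
gripper_width: 0.35
t 32.02 point [0.501  0.0793 0.3975] bay [-155.3   69.2] rpy [-179.8   -0.8   -4.4] F [ 0.3  0.4 -0.7] g 0.35
shift mm [  84.4 -315.     0. ]
[-0.08  0.22  1.38  0.    1.53  1.57]
```

View pics/v13b.png

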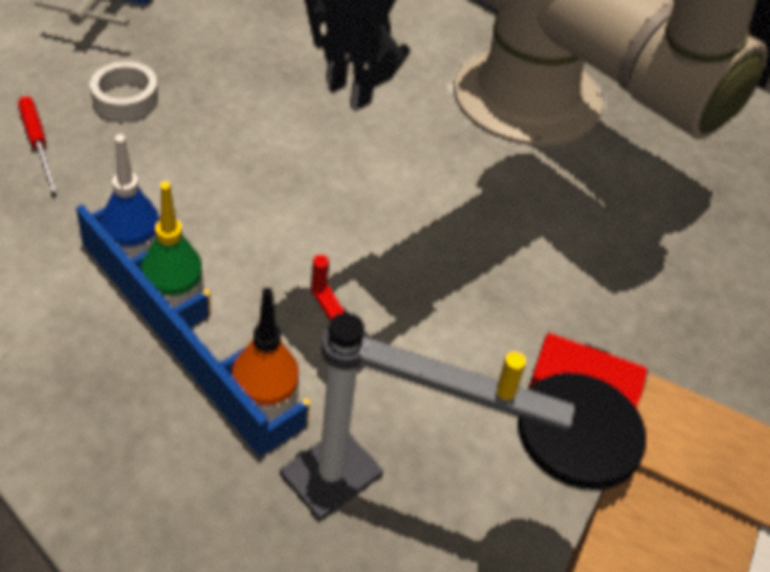

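```bash

python3 -m jog '[{"dx":9,"dy":-35,"dz":0,"rx":0,"ry":0,"rz":0,"gripper":-0.3},{"dx":9,"dy":-35,"dz":0,"rx":0,"ry":0,"rz":0,"gripper":-0.3},{"dx":9,"dy":-35,"dz":0,"rx":0,"ry":0,"rz":0,"gripper":-0.3},{"dx":9,"dy":-35,"dz":0,"rx":0,"ry":0,"rz":0,"gripper":-0.3},{"dx":9,"dy":-35,"dz":0,"rx":0,"ry":0,"rz":-7.1,"gripper":-0.3},{"dx":0,"dy":0,"dz":0,"rx":0,"ry":0,"rz":-7.1,"gripper":-0.3},{"dx":0,"dy":0,"dz":0,"rx":0,"ry":0,"rz":-7.1,"gripper":-0.3},{"dx":0,"dy":0,"dz":0,"rx":0,"ry":0,"rz":-7.1,"gripper":-0.3},{"dx":0,"dy":0,"dz":0,"rx":0,"ry":0,"rz":-7.1,"gripper":-0.3},{"dx":0,"dy":0,"dz":0,"rx":0,"ry":0,"rz":-7.1,"gripper":-0.3},{"dx":0,"dy":0,"dz":0,"rx":0,"ry":0,"rz":-7.1,"gripper":-0.3},{"dx":0,"dy":0,"dz":0,"rx":0,"ry":0,"rz":-7.1,"gripper":-0.3},{"dx":0,"dy":0,"dz":0,"rx":0,"ry":0,"rz":-7.1,"gripper":-0.3},{"dx":0,"dy":0,"dz":0,"rx":0,"ry":0,"rz":-7.1,"gripper":-0.3},{"dx":0,"dy":0,"dz":0,"rx":0,"ry":0,"rz":-7.1,"gripper":-0.3},{"dx":0,"dy":0,"dz":0,"rx":0,"ry":0,"rz":-7.1,"gripper":-0.3},{"dx":0,"dy":0,"dz":0,"rx":0,"ry":0,"rz":-7.1,"gripper":-0.3},{"dx":0,"dy":0,"dz":0,"rx":0,"ry":0,"rz":-7.1,"gripper":-0.3},{"dx":0,"dy":0,"dz":0,"rx":0,"ry":0,"rz":-7.1,"gripper":-0.3},{"dx":0,"dy":0,"dz":0,"rx":0,"ry":0,"rz":0,"gripper":-0.3}]'; python3 - <<'E'
from h import *
s,s2=pickle.load(open('p16.pkl','rb'))
p=p2w(s2,384.1,302.7,.293); print('peg',p,bay(p),'lever',bay(p2w(s2,295.5,258.2,.298)))
p2=p2w(s2,150+346/2.2,140+326/2.2,.275); print('post cap',bay(p2))
go([*unbay(-76,386),.40]); print(r.read_state()['joint_pos'].round(2))
E
```

```text
t: 33.78
eef_pos: [0.5609, 0.2438, 0.3979]
tcp_rot: [3.128, 0.002, 1.779]
ft_force: [-0.7, -0.6, 0.1]
gripper_width: 0.353
peg [0.61026325 0.38895324 0.293     ] (np.float64(-73.22267984782154), np.float64(387.07844411917927)) lever (np.float64(-6.065619048189656), np.float64(205.99919591271836))
post cap (np.float64(11.019798628136726), np.float64(265.2448693122063))
t 33.78 point [0.5609 0.2438 0.3979] bay [-109.8  238.2] rpy [1.792e+02 1.000e-01 1.020e+02] F [-0.7 -0.6  0.1] g 0.353
shift mm [131.5  75.4  -1.3]
[ 0.22  0.47  1.03 -0.    1.63  0.01]
```

```bash

python3 -m jog '[{"dx":33,"dy":19,"dz":0,"rx":0,"ry":0,"rz":0,"gripper":-0.2},{"dx":33,"dy":19,"dz":0,"rx":0,"ry":0,"rz":0,"gripper":-0.2},{"dx":33,"dy":19,"dz":0,"rx":0,"ry":0,"rz":0,"gripper":-0.2},{"dx":33,"dy":18,"dz":0,"rx":0,"ry":0,"rz":0,"gripper":-0.2},{"dx":0,"dy":0,"dz":0,"rx":0,"ry":0,"rz":0,"gripper":-0.2},{"dx":0,"dy":0,"dz":0,"rx":0,"ry":0,"rz":0,"gripper":-0.2}]'; python3 - <<'E'
from h import *
go([*unbay(-75,386.5),.331]); print(r.read_state()['joint_pos'].round(2))
E
```

```text
t: 34.28
eef_pos: [0.6074, 0.3885, 0.3959]
tcp_rot: [3.131, 0.002, 1.774]
ft_force: [0.2, 0.2, 0.2]
gripper_width: 0.401
t 34.28 point [0.6074 0.3885 0.3959] bay [-76.  386.4] rpy [1.794e+02 1.000e-01 1.017e+02] F [0.2 0.2 0.2] g 0.401
shift mm [-0.1  0.4 64.9]
[ 0.41  0.81  0.48 -0.    1.85  0.2 ]
```

```bash

python3 -m jog '[{"dx":0,"dy":0,"dz":20,"rx":0.3,"ry":0,"rz":0,"gripper":-0.2},{"dx":0,"dy":0,"dz":20,"rx":0,"ry":0,"rz":0,"gripper":-0.2},{"dx":0,"dy":0,"dz":15,"rx":0,"ry":0,"rz":0,"gripper":-0.2},{"dx":0,"dy":0,"dz":10,"rx":0,"ry":0,"rz":0,"gripper":-0.2},{"dx":0,"dy":0,"dz":0,"rx":0,"ry":0,"rz":0,"gripper":-0.2}]'; python3 - <<'E'
from h import *
go([*unbay(-75,386.5),.331])
yaw=r.read_state()['tcp_rot'][2]
def P(q): return unbay(-148*np.sin(q),258-148*np.cos(q))*1000
for q in np.arange(2.6,0.05,-.1):
    d=P(q-.1)-P(q); print('%.1f: %.1f %.1f'%(q-.1,d[0]*np.cos(yaw)+d[1]*np.sin(yaw),d[0]*np.sin(yaw)-d[1]*np.cos(yaw)),end=' | '); yaw+=np.radians(5.4)
E
```

```text
t: 34.7
eef_pos: [0.6067, 0.3858, 0.3324]
tcp_rot: [3.137, 0.002, 1.773]
ft_force: [0.2, 0.4, -0.8]
gripper_width: 0.397
t 34.7 point [0.6067 0.3858 0.3324] bay [-76.5 383.6] rpy [1.798e+02 1.000e-01 1.016e+02] F [ 0.2  0.4 -0.8] g 0.397
shift mm [2.3 2.2 1.4]
2.5: -4.4 -14.1 | 2.4: -4.5 -14.1 | 2.3: -4.6 -14.1 | 2.2: -4.7 -14.0 | 2.1: -4.7 -14.0 | 2.0: -4.8 -14.0 | 1.9: -4.9 -14.0 | 1.8: -5.0 -13.9 | 1.7: -5.1 -13.9 | 1.6: -5.1 -13.9 | 1.5: -5.2 -13.8 | 1.4: -5.3 -13.8 | 1.3: -5.4 -13.8 | 1.2: -5.5 -13.7 | 1.1: -5.5 -13.7 | 1.0: -5.6 -13.7 | 0.9: -5.7 -13.7 | 0.8: -5.8 -13.6 | 0.7: -5.9 -13.6 | 0.6: -5.9 -13.6 | 0.5: -6.0 -13.5 | 0.4: -6.1 -13.5 | 0.3: -6.2 -13.4 | 0.2: -6.2 -13.4 | 0.1: -6.3 -13.4 | -0.0: -6.4 -13.3 |
```

```bash

python3 -m jog '[{"dx":2,"dy":0,"dz":0,"rx":0,"ry":0,"rz":0,"gripper":-0.2},{"dx":-4.4,"dy":-14.1,"dz":0,"rx":0,"ry":0,"rz":-5.4,"gripper":-0.2},{"dx":-4.5,"dy":-14.1,"dz":0,"rx":0,"ry":0,"rz":-5.4,"gripper":-0.2},{"dx":-4.6,"dy":-14.1,"dz":0,"rx":0,"ry":0,"rz":-5.4,"gripper":-0.2},{"dx":-4.7,"dy":-14,"dz":0,"rx":0,"ry":0,"rz":-5.4,"gripper":-0.2},{"dx":-4.7,"dy":-14,"dz":0,"rx":0,"ry":0,"rz":-5.4,"gripper":-0.2},{"dx":-4.8,"dy":-14,"dz":0,"rx":0,"ry":0,"rz":-5.4,"gripper":-0.2},{"dx":-4.9,"dy":-14,"dz":0,"rx":0,"ry":0,"rz":-5.4,"gripper":-0.2},{"dx":-5,"dy":-14,"dz":0,"rx":0,"ry":0,"rz":-5.4,"gripper":-0.2},{"dx":-5.1,"dy":-13.9,"dz":0,"rx":0,"ry":0,"rz":-5.4,"gripper":-0.2},{"dx":-5.1,"dy":-13.9,"dz":0,"rx":0,"ry":0,"rz":-5.4,"gripper":-0.2},{"dx":-5.2,"dy":-13.8,"dz":0,"rx":0,"ry":0,"rz":-5.4,"gripper":-0.2},{"dx":-5.3,"dy":-13.8,"dz":0,"rx":0,"ry":0,"rz":-5.4,"gripper":-0.2},{"dx":-5.4,"dy":-13.8,"dz":0,"rx":0,"ry":0,"rz":-5.4,"gripper":-0.2},{"dx":0,"dy":0,"dz":0,"rx":0,"ry":0,"rz":0,"gripper":-0.2}]'; python3 - <<'E'
from h import *
x,y=bay(r.read_state()['eef_pos']);print(np.hypot(x,y-258),np.arctan2(-x,258-y))
q=1.3; go([*unbay(-148*np.sin(q),258-148*np.cos(q)),.331]); print(r.read_state()['joint_pos'].round(2))
s=snap('scene','s17.png'); 
m=cv2.inRange(cv2.cvtColor(s['frame'],cv2.COLOR_RGB2HSV),np.array((22,150,60)),np.array((35,255,255))); n,l,st,c=cv2.connectedComponentsWithStats(m)
for i in range(1,n):
  if st[i,4]>25: print(st[i].tolist(),'top->',np.round(bay(p2w(s,st[i,0]+st[i,2]/2,st[i,1]+3,.293)),1))
E
```

```text
t: 35.95
eef_pos: [0.527, 0.2272, 0.3349]
tcp_rot: [3.14, 0.01, 3.002]
ft_force: [-0.6, -0.3, 0.2]
gripper_width: 0.397
147.5476502572118 1.3015894813654645
t 35.95 point [0.527  0.2272 0.3349] bay [-142.2  218.8] rpy [179.9   0.6 172. ] F [-0.6 -0.3  0.2] g 0.397
shift mm [ 0.4 -0.4  3.9]
[ 0.2   0.4   1.3  -0.    1.44 -1.23]
[221, 223, 12, 29, 182] top-> [52.6 42.6]
[343, 233, 8, 21, 111] top-> [-137.4  220.4]
```

```bash

python3 -m jog '[{"dx":-5.5,"dy":-13.7,"dz":1,"rx":0,"ry":0,"rz":-5.4,"gripper":-0.2},{"dx":-5.5,"dy":-13.7,"dz":1,"rx":0,"ry":0,"rz":-5.4,"gripper":-0.2},{"dx":-5.6,"dy":-13.7,"dz":0,"rx":0,"ry":0,"rz":-5.4,"gripper":-0.2},{"dx":-5.7,"dy":-13.7,"dz":0,"rx":0,"ry":0,"rz":-5.4,"gripper":-0.2},{"dx":-5.8,"dy":-13.6,"dz":0,"rx":0,"ry":0,"rz":-5.4,"gripper":-0.2},{"dx":-5.9,"dy":-13.6,"dz":0,"rx":0,"ry":0,"rz":-5.4,"gripper":-0.2},{"dx":-5.9,"dy":-13.6,"dz":0,"rx":0,"ry":0,"rz":-5.4,"gripper":-0.2},{"dx":-6,"dy":-13.5,"dz":0,"rx":0,"ry":0,"rz":-5.4,"gripper":-0.2},{"dx":-6.1,"dy":-13.5,"dz":0,"rx":0,"ry":0,"rz":-5.4,"gripper":-0.2},{"dx":-6.2,"dy":-13.4,"dz":0,"rx":0,"ry":0,"rz":-5.4,"gripper":-0.2},{"dx":-6.2,"dy":-13.4,"dz":0,"rx":0,"ry":0,"rz":-5.4,"gripper":-0.2},{"dx":-6.3,"dy":-13.4,"dz":0,"rx":0,"ry":0,"rz":-5.4,"gripper":-0.2},{"dx":0,"dy":0,"dz":0,"rx":0,"ry":0,"rz":0,"gripper":-0.2}]'; python3 - <<'E'
from h import *
x,y=bay(r.read_state()['eef_pos']);print(np.hypot(x,y-258),np.arctan2(-x,258-y))
q=0.0; go([*unbay(0,258-148),.331]); print(r.read_state()['joint_pos'].round(2))
E
```

```text
t: 37.08
eef_pos: [0.6465, 0.1114, 0.3316]
tcp_rot: [-3.135, 0.004, -2.151]
ft_force: [-0.8, -0.3, -1.6]
gripper_width: 0.4
144.94185600670033 0.09086333814715226
t 37.08 point [0.6465 0.1114 0.3316] bay [-13.2 113.7] rpy [-179.6    0.2 -123.3] F [-0.8 -0.3 -1.6] g 0.4
shift mm [ -3.  -13.3   0.7]
[-0.01  0.6   1.    0.    1.54 -2.57]
```

```bash

python3 -m jog '[{"dx":0,"dy":-4,"dz":0,"rx":0,"ry":0,"rz":0,"gripper":-0.2},{"dx":-1,"dy":-4,"dz":0,"rx":0,"ry":0,"rz":0,"gripper":-0.2},{"dx":-1.7,"dy":-3.2,"dz":0,"rx":0,"ry":0,"rz":0,"gripper":-0.2},{"dx":-1.7,"dy":-3.2,"dz":0,"rx":0,"ry":0,"rz":0,"gripper":-0.2},{"dx":-1.7,"dy":-3.2,"dz":0,"rx":0,"ry":0,"rz":0,"gripper":-0.2},{"dx":0,"dy":0,"dz":0,"rx":0,"ry":0,"rz":0,"gripper":-0.2}]'; python3 -m jog '[{"dx":-1.7,"dy":-3.2,"dz":0,"rx":0,"ry":0,"rz":0,"gripper":-0.2},{"dx":0,"dy":0,"dz":0,"rx":0,"ry":0,"rz":0,"gripper":-0.2}]'; python3 - <<'E'
from h import *
go([*unbay(0,258-148),.331])
E
```

```text
t: 37.58
eef_pos: [0.6637, 0.107, 0.3319]
tcp_rot: [-3.135, 0.004, -2.151]
ft_force: [0.2, -0.9, 0.2]
gripper_width: 0.399
t: 37.75
eef_pos: [0.6672, 0.1067, 0.3319]
tcp_rot: [-3.135, 0.004, -2.15]
ft_force: [1.3, -0.2, -0.6]
gripper_width: 0.405
t 37.75 point [0.6672 0.1067 0.3319] bay [  7.9 110.8] rpy [-179.6    0.2 -123.2] F [ 1.3 -0.2 -0.6] g 0.405
shift mm [4.4 6.6 0.8]
```

```bash

python3 -m jog '[{"dx":-1,"dy":-1.8,"dz":0,"rx":0,"ry":0,"rz":0,"gripper":-0.2},{"dx":0,"dy":0,"dz":0,"rx":0,"ry":0,"rz":0,"gripper":-0.2}]'; python3 -m jog '[{"dx":-1,"dy":-1.8,"dz":0,"rx":0,"ry":0,"rz":0,"gripper":-0.2},{"dx":0,"dy":0,"dz":0,"rx":0,"ry":0,"rz":0,"gripper":-0.2}]'; python3 -m jog '[{"dx":-1,"dy":-1.8,"dz":0,"rx":0,"ry":0,"rz":0,"gripper":-0.2},{"dx":0,"dy":0,"dz":0,"rx":0,"ry":0,"rz":0,"gripper":-0.2}]'
```

```text
t: 37.92
eef_pos: [0.6691, 0.1065, 0.332]
tcp_rot: [-3.135, 0.004, -2.15]
ft_force: [-0.7, -0.6, 0.3]
gripper_width: 0.399
t: 38.08
eef_pos: [0.6711, 0.1064, 0.332]
tcp_rot: [-3.135, 0.004, -2.15]
ft_force: [-0.5, -0.8, 0.9]
gripper_width: 0.4
t: 38.25
eef_pos: [0.6732, 0.1062, 0.332]
tcp_rot: [-3.135, 0.004, -2.15]
ft_force: [-0.0, -0.3, 0.8]
gripper_width: 0.401
```

```bash
python3 - <<'E'
from h import *
s=snap('scene','s18.png'); a=s['frame'][170:330,210:400,::-1]
cv2.imwrite('pics/v14.png',cv2.resize(a,None,fx=4.2,fy=3.7,interpolation=2)); pickle.dump(s,open('s18.pkl','wb'))
print(w2p(s,[*unbay(0,108),.293]))
E
```

```text
(np.float64(264.3035283543156), np.float64(233.09158863807733))
```

View pics/v14.png

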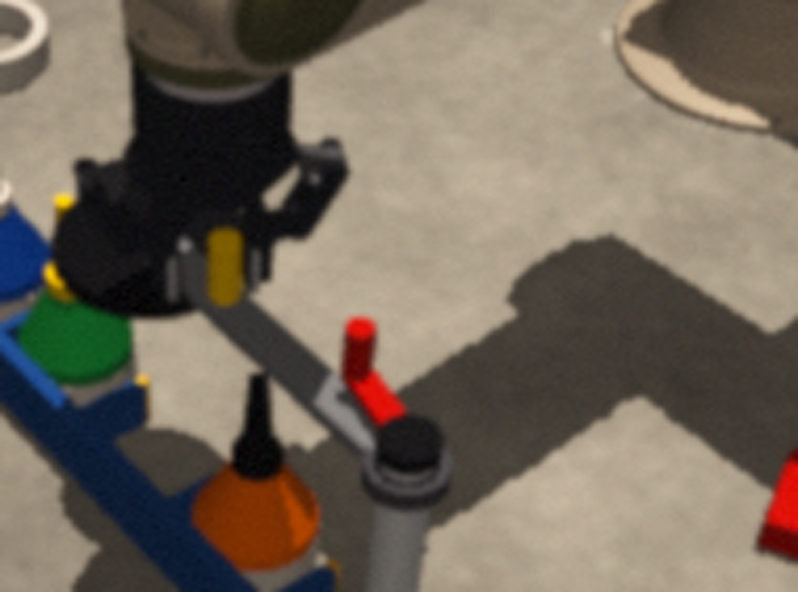

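```bash

python3 -m jog '[{"dx":-1,"dy":-1.8,"dz":0,"rx":0,"ry":0,"rz":0,"gripper":-0.2},{"dx":0,"dy":0,"dz":0,"rx":0,"ry":0,"rz":0,"gripper":-0.2}]'; python3 -m jog '[{"dx":-1,"dy":-1.8,"dz":0,"rx":0,"ry":0,"rz":0,"gripper":-0.2},{"dx":0,"dy":0,"dz":0,"rx":0,"ry":0,"rz":0,"gripper":-0.2}]'; python3 -m jog '[{"dx":-1,"dy":-1.8,"dz":0,"rx":0,"ry":0,"rz":0,"gripper":-0.2},{"dx":0,"dy":0,"dz":0,"rx":0,"ry":0,"rz":0,"gripper":-0.2}]'; python3 -c "
from h import *
s=snap('scene','s19.png')
m=cv2.inRange(cv2.cvtColor(s['frame'],cv2.COLOR_RGB2HSV),np.array((22,150,60)),np.array((35,255,255))); n,l,st,c=cv2.connectedComponentsWithStats(m)
for i in range(1,n):
  if st[i,4]>25: print(st[i].tolist(),'top->',np.round(bay(p2w(s,st[i,0]+st[i,2]/2,st[i,1]+3,.293)),1))
"
```

```text
t: 38.47
eef_pos: [0.6747, 0.1063, 0.332]
tcp_rot: [-3.138, 0.003, -2.15]
ft_force: [-6.6, -1.4, 1.7]
gripper_width: 0.401
t: 38.63
eef_pos: [0.6753, 0.1063, 0.3319]
tcp_rot: [3.141, -0.001, -2.149]
ft_force: [-19.4, -0.2, 4.0]
gripper_width: 0.403
t: 38.8
eef_pos: [0.6758, 0.1063, 0.3318]
tcp_rot: [3.135, -0.004, -2.149]
ft_force: [-33.5, -2.0, 5.5]
gripper_width: 0.4
[259, 232, 8, 20, 133] top-> [  5.6 110.9]
[221, 242, 6, 10, 30] top-> [88.2 85.6]
```

```bash

python3 -m jog '[{"dx":2.5,"dy":4.5,"dz":0,"rx":0,"ry":0,"rz":0,"gripper":-0.2},{"dx":3,"dy":5.5,"dz":0,"rx":0,"ry":0,"rz":0,"gripper":-0.2},{"dx":0,"dy":0,"dz":-20,"rx":0,"ry":0,"rz":0,"gripper":-0.2},{"dx":0,"dy":0,"dz":-30,"rx":0,"ry":0,"rz":0,"gripper":-0.2},{"dx":0,"dy":0,"dz":-20,"rx":0,"ry":0,"rz":0,"gripper":-0.2},{"dx":0,"dy":0,"dz":0,"rx":0,"ry":0,"rz":0,"gripper":-0.25}]'; python3 - <<'E'
from h import *
go([*unbay(-7,204),.40]); print(r.read_state()['joint_pos'].round(2))
s=snap('scene','s20.png'); h=cv2.cvtColor(s['frame'],cv2.COLOR_RGB2HSV)
m=cv2.inRange(h,np.array((22,150,60)),np.array((35,255,255))); n,l,st,c=cv2.connectedComponentsWithStats(m)
for i in range(1,n):
  if st[i,4]>25: print(st[i].tolist(),'top->',np.round(bay(p2w(s,st[i,0]+st[i,2]/2,st[i,1]+2.5,.293)),1))
m=cv2.inRange(h,np.array((0,180,80)),np.array((4,255,255)))|cv2.inRange(h,np.array((176,180,80)),np.array((180,255,255)));m[:, :270]=0; m[:,330:]=0; m[300:]=0
v,u=np.nonzero(m); print(u.min(),u.max(),v.min(),v.max()); k=v<v.min()+8; print(u[k].min(),u[k].max()); 
print('lever peg',bay(p2w(s,(u[k].min()+u[k].max())/2,v.min()+2.2,.298)))
print([np.round(w2p(s,[*unbay(-55*np.sin(q),258-55*np.cos(q)),.298]),1).tolist() for q in (0,.1,.2)])
E
```

```text
t: 39.35
eef_pos: [0.6675, 0.1067, 0.4072]
tcp_rot: [-3.128, 0.009, -2.15]
ft_force: [-0.1, 0.1, 0.9]
gripper_width: 0.374
t 39.35 point [0.6675 0.1067 0.4072] bay [  8.2 110.8] rpy [-179.2    0.5 -123.2] F [-0.1  0.1  0.9] g 0.374
shift mm [-74.9  57.6   7.1]
[-0.01  0.65  0.73  0.    1.75 -2.58]
[259, 232, 8, 21, 132] top-> [  4.7 109.7]
[221, 242, 6, 10, 30] top-> [87.4 84.4]
292 306 256 284
293 298
lever peg (np.float64(-6.065619048189656), np.float64(205.99919591271836))
[[292.2, 258.7], [294.4, 257.5], [296.8, 256.5]]
```

```bash

python3 -m jog '[{"dx":-25,"dy":19,"dz":0,"rx":0,"ry":0,"rz":0,"gripper":-0.25},{"dx":-25,"dy":19,"dz":0,"rx":0,"ry":0,"rz":0,"gripper":-0.25},{"dx":-25,"dy":19.5,"dz":0,"rx":0,"ry":0,"rz":0,"gripper":-0.25},{"dx":0,"dy":0,"dz":0,"rx":0,"ry":0,"rz":0,"gripper":-0.25},{"dx":0,"dy":0,"dz":0,"rx":0,"ry":0,"rz":0,"gripper":-0.25}]'; python3 - <<'E'
from h import *
go([*unbay(-7,204.5),.339])
yaw=r.read_state()['tcp_rot'][2]
def P(q): return unbay(-55*np.sin(q),258-55*np.cos(q))*1000
for q in np.arange(.1,1.75,.1):
    d=P(q+.1)-P(q); print('%.1f: %.1f %.1f'%(q+.1,d[0]*np.cos(yaw)+d[1]*np.sin(yaw),d[0]*np.sin(yaw)-d[1]*np.cos(yaw)),end=' | '); yaw-=np.radians(4)
E
```

```text
t: 39.82
eef_pos: [0.66, 0.2024, 0.4004]
tcp_rot: [-3.137, 0.003, -2.148]
ft_force: [-0.2, -0.8, 0.3]
gripper_width: 0.377
t 39.82 point [0.66   0.2024 0.4004] bay [ -7.5 205.5] rpy [-179.7    0.2 -123.1] F [-0.2 -0.8  0.3] g 0.377
shift mm [ 0.8 -0.6 61.4]
0.2: 1.8 5.2 | 0.3: 1.7 5.2 | 0.4: 1.5 5.3 | 0.5: 1.4 5.3 | 0.6: 1.2 5.4 | 0.7: 1.0 5.4 | 0.8: 0.9 5.4 | 0.9: 0.7 5.5 | 1.0: 0.5 5.5 | 1.1: 0.4 5.5 | 1.2: 0.2 5.5 | 1.3: 0.0 5.5 | 1.4: -0.1 5.5 | 1.5: -0.3 5.5 | 1.6: -0.5 5.5 | 1.7: -0.6 5.5 | 1.8: -0.8 5.4 |
```

```bash

python3 -m jog '[{"dx":0,"dy":0,"dz":15,"rx":0,"ry":0,"rz":0,"gripper":-0.25},{"dx":0,"dy":0,"dz":15,"rx":0,"ry":0,"rz":0,"gripper":-0.25},{"dx":0,"dy":0,"dz":15,"rx":0,"ry":0,"rz":0,"gripper":-0.25},{"dx":0,"dy":0,"dz":10,"rx":0,"ry":0,"rz":0,"gripper":-0.25},{"dx":0,"dy":0,"dz":6,"rx":0,"ry":0,"rz":0,"gripper":-0.25},{"dx":0,"dy":0,"dz":0,"rx":0,"ry":0,"rz":0,"gripper":-0.25}]' && python3 -m jog '[{"dx":1.8,"dy":5.2,"dz":0,"rx":0,"ry":0,"rz":4,"gripper":-0.25},{"dx":1.7,"dy":5.2,"dz":0,"rx":0,"ry":0,"rz":4,"gripper":-0.25},{"dx":1.5,"dy":5.3,"dz":0,"rx":0,"ry":0,"rz":4,"gripper":-0.25},{"dx":1.4,"dy":5.3,"dz":0,"rx":0,"ry":0,"rz":4,"gripper":-0.25},{"dx":1.2,"dy":5.4,"dz":0,"rx":0,"ry":0,"rz":4,"gripper":-0.25},{"dx":1,"dy":5.4,"dz":0,"rx":0,"ry":0,"rz":4,"gripper":-0.25},{"dx":0.9,"dy":5.4,"dz":0,"rx":0,"ry":0,"rz":4,"gripper":-0.25},{"dx":0.7,"dy":5.5,"dz":0,"rx":0,"ry":0,"rz":4,"gripper":-0.25},{"dx":0.5,"dy":5.5,"dz":0,"rx":0,"ry":0,"rz":4,"gripper":-0.25},{"dx":0.4,"dy":5.5,"dz":0,"rx":0,"ry":0,"rz":4,"gripper":-0.25},{"dx":0.2,"dy":5.5,"dz":0,"rx":0,"ry":0,"rz":4,"gripper":-0.25},{"dx":0,"dy":5.5,"dz":0,"rx":0,"ry":0,"rz":4,"gripper":-0.25},{"dx":0,"dy":5.5,"dz":0,"rx":0,"ry":0,"rz":4,"gripper":-0.25},{"dx":0,"dy":0,"dz":0,"rx":0,"ry":0,"rz":0,"gripper":-0.25}]'; python3 - <<'E'
from h import *
x,y=bay(r.read_state()['eef_pos']);print(np.hypot(x,y-258),np.arctan2(-x,258-y))
q=1.6; go([*unbay(-55*np.sin(q),258-55*np.cos(q)),.339]); print(r.read_state()['joint_pos'].round(2))
s=snap('scene','s21.png'); a=s['frame'][170:330,210:400,::-1]
cv2.imwrite('pics/v15.png',cv2.resize(a,None,fx=4.2,fy=3.7,interpolation=2))
E
```

```text
t: 40.32
eef_pos: [0.6607, 0.2002, 0.3394]
tcp_rot: [-3.137, 0.002, -2.151]
ft_force: [-0.3, 0.5, 0.3]
gripper_width: 0.375
t: 41.48
eef_pos: [0.6161, 0.2509, 0.3416]
tcp_rot: [-3.141, 0.009, -3.06]
ft_force: [0.5, -0.1, -0.6]
gripper_width: 0.374
56.1001397830248 1.42887830333779
t 41.48 point [0.6161 0.2509 0.3416] bay [-55.5 250.1] rpy [-180.     0.5 -175.3] F [ 0.5 -0.1 -0.6] g 0.374
shift mm [-2.1  9.3  2.6]
[ 0.21  0.62  0.94 -0.    1.58 -1.44]
```

View pics/v15.png

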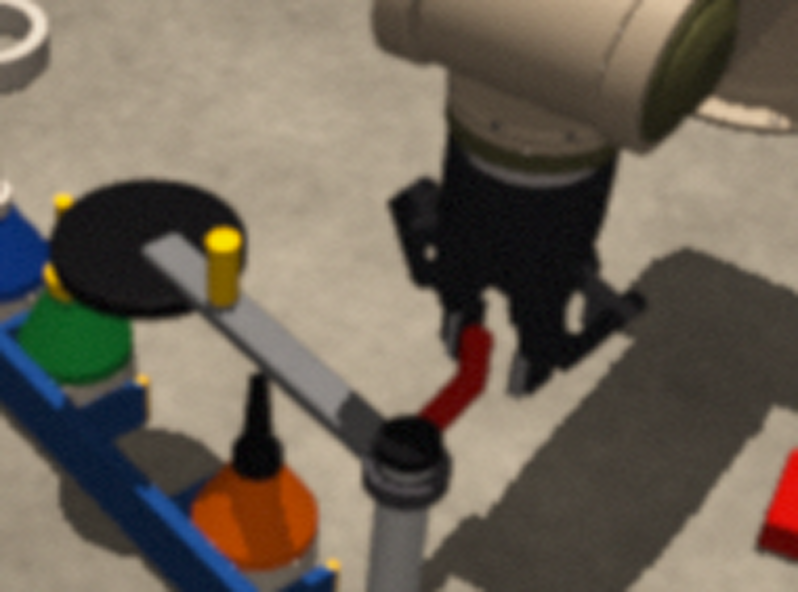

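```bash

python3 -m jog '[{"dx":-0.7,"dy":4,"dz":0,"rx":0,"ry":0,"rz":3,"gripper":-0.25},{"dx":-0.5,"dy":4,"dz":0,"rx":0,"ry":0,"rz":3,"gripper":-0.25},{"dx":0,"dy":4,"dz":0,"rx":0,"ry":0,"rz":3,"gripper":-0.25},{"dx":0,"dy":2,"dz":0,"rx":0,"ry":0,"rz":0,"gripper":-0.25},{"dx":0,"dy":0,"dz":0,"rx":0,"ry":0,"rz":0,"gripper":-0.25}]'; python3 -m jog '[{"dx":0,"dy":2,"dz":0,"rx":0,"ry":0,"rz":0,"gripper":-0.25},{"dx":0,"dy":0,"dz":0,"rx":0,"ry":0,"rz":0,"gripper":-0.25}]';python3 -m jog '[{"dx":0,"dy":2,"dz":0,"rx":0,"ry":0,"rz":0,"gripper":-0.25},{"dx":0,"dy":0,"dz":0,"rx":0,"ry":0,"rz":0,"gripper":-0.25}]'; python3 - <<'E'
from h import *
go([*unbay(-55,258),.339])
E
```

```text
t: 41.95
eef_pos: [0.6172, 0.2646, 0.341]
tcp_rot: [3.141, 0.008, 3.072]
ft_force: [0.1, 0.5, -0.6]
gripper_width: 0.377
t: 42.12
eef_pos: [0.6173, 0.2666, 0.3408]
tcp_rot: [3.141, 0.008, 3.07]
ft_force: [-0.8, -0.1, 0.7]
gripper_width: 0.372
t: 42.28
eef_pos: [0.6175, 0.2676, 0.3408]
tcp_rot: [-3.14, 0.007, 3.068]
ft_force: [-2.5, -6.2, 1.9]
gripper_width: 0.374
t 42.28 point [0.6175 0.2676 0.3408] bay [-55.6 266.8] rpy [-179.9    0.4  175.8] F [-2.5 -6.2  1.9] g 0.374
shift mm [-0.4 -8.8  1.8]
```

Stop contact; press a little further, then back off and lift away.

```bash

python3 -m jog '[{"dx":0,"dy":2,"dz":0,"rx":0,"ry":0,"rz":0,"gripper":-0.25},{"dx":0,"dy":1.5,"dz":0,"rx":0,"ry":0,"rz":0,"gripper":-0.25},{"dx":0,"dy":0,"dz":0,"rx":0,"ry":0,"rz":0,"gripper":-0.25}]';python3 -m jog '[{"dx":0,"dy":-6,"dz":0,"rx":0,"ry":0,"rz":0,"gripper":-0.25},{"dx":0,"dy":-5,"dz":0,"rx":0,"ry":0,"rz":0,"gripper":-0.25},{"dx":0,"dy":0,"dz":-20,"rx":0,"ry":0,"rz":0,"gripper":-0.25},{"dx":0,"dy":0,"dz":-30,"rx":0,"ry":0,"rz":0,"gripper":-0.25},{"dx":10,"dy":0,"dz":-30,"rx":0,"ry":0,"rz":0,"gripper":-0.25},{"dx":35,"dy":0,"dz":0,"rx":0,"ry":0,"rz":0,"gripper":0},{"dx":35,"dy":0,"dz":0,"rx":0,"ry":0,"rz":0,"gripper":0},{"dx":35,"dy":0,"dz":0,"rx":0,"ry":0,"rz":0,"gripper":0},{"dx":35,"dy":0,"dz":0,"rx":0,"ry":0,"rz":0,"gripper":0},{"dx":35,"dy":0,"dz":0,"rx":0,"ry":0,"rz":0,"gripper":0},{"dx":0,"dy":0,"dz":0,"rx":0,"ry":0,"rz":0,"gripper":0},{"dx":0,"dy":0,"dz":0,"rx":0,"ry":0,"rz":0,"gripper":0}]'; python3 - <<'E'
from h import *
go([*unbay(-55,258),.339])
s=snap('scene','s22.png'); a=s['frame'][140:360,120:400,::-1]
cv2.imwrite('pics/v16.png',cv2.resize(a,None,fx=2.7,fy=2.7,interpolation=2))
print([np.round((np.array(w2p(s,[*unbay(-55*np.sin(q),258-55*np.cos(q)),.298]))-[120,140])*2.7,1).tolist() for q in (1.37,1.47,1.57)])
print('tips lamp',(np.array(w2p(s,[*unbay(0,108),.293]))-[120,140])*2.7)
E
```

```text
t: 42.53
eef_pos: [0.6177, 0.2686, 0.3407]
tcp_rot: [-3.134, 0.005, 3.065]
ft_force: [-7.4, -20.2, 3.4]
gripper_width: 0.381
t: 43.53
eef_pos: [0.4305, 0.275, 0.4202]
tcp_rot: [3.14, 0.009, 3.071]
ft_force: [1.2, -0.7, -0.1]
gripper_width: 0.501
t 43.53 point [0.4305 0.275  0.4202] bay [-242.5  258.1] rpy [179.9   0.5 175.9] F [ 1.2 -0.7 -0.1] g 0.501
shift mm [-186.8   -3.1   82.9]
[[557.9, 323.6], [563.6, 327.6], [568.8, 332.0]]
tips lamp [389.61952656 251.34728932]
```

View pics/v16.png

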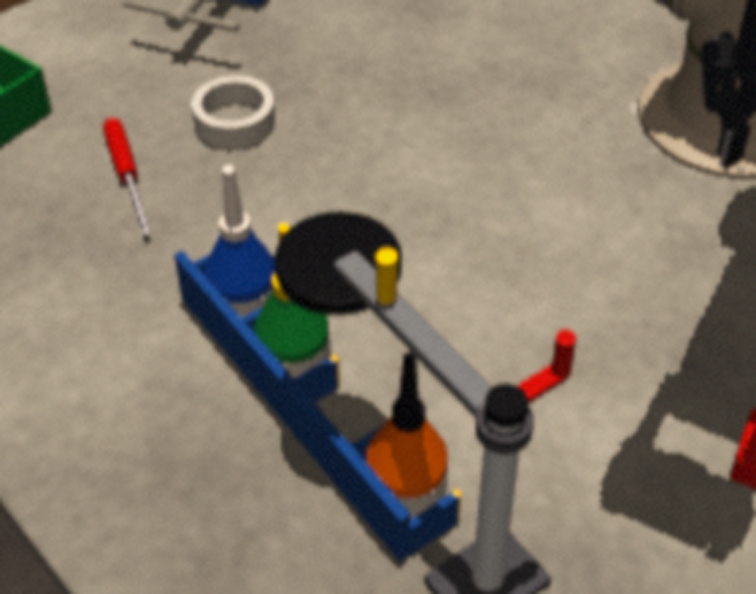

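```bash
python3 - <<'E'
from h import *
s=snap('scene','s23.png'); b=cv2.imread('pics/s23.png'); a=cv2.imread('pics/s16.png')
def cc(im,lo,hi,box):
    h=cv2.cvtColor(im,cv2.COLOR_BGR2HSV); m=cv2.inRange(h,np.array(lo),np.array(hi)); x0,x1,y0,y1=box; v,u=np.nonzero(m[y0:y1,x0:x1]); return len(u),round(u.mean()+x0,2),round(v.mean()+y0,2)
box=(250,300,270,330)
print('orange',cc(a,(5,150,60),(14,255,255),box),cc(b,(5,150,60),(14,255,255),box))
gb=(210,245,250,275); print('green',cc(a,(55,120,30),(75,255,255),gb),cc(b,(55,120,30),(75,255,255),gb))
wb=(195,215,200,228)
for n in (a,b): print('white spout',[round(float(t.mean()),2) for t in np.nonzero(n[200:228,195:215].min(2)>150)])
d=cv2.absdiff(a,b).max(2); print('tape/driver diff',d[165:235,155:195].mean(), d[165:200,190:225].mean())
finish_job()
E
```

```text
orange (613, np.float64(271.07), np.float64(309.42)) (611, np.float64(270.96), np.float64(309.51))
green (473, np.float64(228.03), np.float64(261.2)) (450, np.float64(227.71), np.float64(261.69))
white spout [16.04, 11.0]
white spout [16.41, 11.28]
tape/driver diff 5.784285714285715 5.421224489795918
the job is handed in; nothing more can be done
```

The job is done and handed in at about 44 s of the 210 s. Three bottles were on the bench: orange, green and blue. The white one (oiler2) was absent.

**What I did**
- I swung the lamp out to its left stop.
- I slid each bottle upright and low on its body into the bay: orange to lane 4, green to lane 2, blue to lane 1. Each was pushed until the force rose to about 7–9 N against the back stop.
- I swung the lamp home and pressed it to its inner stop, reaching about 33 N.
- I turned the lever clockwise to its stop, reaching about 20 N, then lifted the gripper clear of everything.

**Last checks**
- In the last pictures the bottles stand upright in their lanes and had not moved since they were pushed home.
- The lamp is over the bay and the lever points towards the robot. Both pegs appear within about 2 mm (lever) and 5 mm (lamp) of where they should be, so I relied on the stop forces rather than the pictures for those two.
- I did not touch the tape, the screwdriver or the red case. I checked the tape and screwdriver in the final picture; the case is only partly in it.

**What went wrong on the way:** during the first lamp swing the gripped peg worked to the edge of the pads and the wrist force rose to about 87 N, against the 120 N limit. I released it and from then on moved both pegs loosely between the fingers.

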